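# Change over the three-station drill jig

### The arm

A 6-joint arm with a two-finger parallel gripper is mounted at the origin on a cart in front of the work surface, level with it; the furniture and walls round the work are solid. World frame = base frame: x ahead of the robot, y to its left, z up, the work surface at z = 0. Lengths are in mm, angles in rad, forces in N, time in s.
With the tool pointing down it reaches from about 400 to 925 mm from the base axis. Payload 12.5 kg.
Tool frame: the origin (TCP) lies at the centre of the arm's flange, where the gripper is bolted on; the fingertips stand 190 mm ahead of it and the grasp point (between the pads) lies 171 mm ahead of it; z points along the fingers, y is the line along which they close (so a half turn about z gives the same grasp; the last joint's range is limited). The gripper opens to 95 mm and grips with 3 to 60 N. Pads are 20 mm wide; open, the fingers measure 119 mm over their backs; the gripper's body (75 mm by 180 mm) begins 59 mm behind the grasp point.
Start: joints at [-1.214, 0.491, 1.559, -0, 1.092, -0.106], TCP at [279.053, -559.245, 404.761] pointing down, gripper open.
Joint ranges: [-3.1, 3.1], [-0.84, 2.19], [0.05, 2.79], [-1.13, 4.28], [0.06, 2.93], [-2.69, 2.69]. Speed limits (rad/s): [2.22, 2.22, 2.79, 3.14, 3.14, 3.14].

### API

Orientations are given as [roll, pitch, yaw] about the fixed x, y, z axes, in that order (R = Rz(yaw) Ry(pitch) Rx(roll)).
In Python, from cell import env, read_camera, search_frame, cut_out gives the robot as it stands. The module is installed in compiled form; this text tells all that it offers.
- The arm moves only by the tool move_arm, never from a script. Its argument "commands" is a list of rows, each a list of 3 entries, a list of its own where there are three numbers: the shift along the world's x, y, z normalised to -1 to 1, where 1 is 0.03 m, then the turn about the world's z normalised to -1 to 1, where 1 is 0.08 rad, then the opening, from -1 (shut) to 1 (fully open), so that 0 is half open. A call has 1 to 20 rows; each row shifts and turns the commanded pose from where the row before left it; what a row does not reach is not made up. A row lasts 1/12 s, in which the tool goes at most 41.7 mm and 7.16 degrees, less where a joint would pass 70% of its speed; a pose out of reach is approached as far as the arm can. A call with a number of a shift or a turn outside -1 to 1 is refused whole. A call with a gripper value outside its range is refused whole. The fingers move at their own pace and stop on an object; the grip force is fixed at half the most. Time passes only in rows, so rows that do not move let the fingers close. It gives the time, the measured TCP pose, the force, the opening and the grip force at its end, in the units of the state.
- env.state(): the state, without advancing time (a new reading comes with each control period).
- read_camera(name): name is "scene" or "top"; returns a dict with "image" (384x512x3 uint8, red, green, blue), "fx", "fy", "cx", "cy" (pixels), "rvec" (rotation vector, rad) and "tvec" (3), from world to camera coordinates, as OpenCV has them. Camera axes: x right, y down, z forward; pixel columns grow to the right and rows downward; lengths in mm; the calibration is good to about 2 mm. A picture is of the moment at which its call begins. There is no depth.
- env.job_done(): hands the job in; it is judged then, once.
Trained networks look in a picture, given as the dict that the camera call returned (one of the last four; its "shot" number tells which), for a name from the list of things; names that differ only in an ending like _2 or _b are one class to them, and where a whole thing is asked for, a point or a joint stands for the part that bears it (a point fixed in the world has none). Each returns a list of dicts, best first, with "confidence" (0 to 1); they miss things now and then, are a little off and sometimes report something else, mostly with a low value. They report only what shows in the picture. A call takes as long as a camera call. They do not tell look-alikes from the thing itself.
- search_frame(thing, picture): "at" ([column, row] in pixels, amid what is visible of it).
- cut_out(thing, picture): "region" (384x512 bool, what is visible of it) and "at" ([column, row] in pixels, amid what is visible of it).
The state is a dict: "t": time; "joints": joint angles; "qvel": joint speeds; "tau": joint torques, N m; "eef_pos": TCP position; "tcp_rot": TCP orientation; "ft_force": force on the tool from outside, world axes, zero at the start; "moment": the same for the moment, N m; "opening": opening from 0.0 (shut) to 1.0 (fully open); "grip_force": force on a finger pad.
Only numpy, scipy, OpenCV 4.12 (cv2) and the standard library are available. Lean on these libraries where they do the work, as an engineer would, in place of code of your own. Each camera call takes 0.05 s, during which the arm holds its last target. There are 200 camera calls.

### The job

Change over the drill jig: slide the drilled brackets (the ones with two holes) out from under the bar and lay them flat in the wooden tray. Load every blank bracket from the rubber mat: slide it in under the bar, any station, until its hole is over the locating pin and it drops flat onto the bed, and put a clamp dog down over that station's stud, right onto its shoulder, with the nose pointing along the scribed line over the bracket. Be gentle with the jig, and leave the things standing behind it alone.

Things in the scene. Friction and masses are not known exactly. Their poses are not given: they have to be found in the camera images.
- jig: drill jig screwed to the bench: plate 146 x 284 mm, top (bed) 18 mm up. Origin at bench height, x = loading direction away from the robot, z up; plate spans x -56..90, y +-142 mm. Stations at y -110, -15, 80. A bar crosses all at x -6..18, underside 24 mm, top 36 mm (bushes 41) above the bed, on end blocks: brackets go in and out only by sliding under it from the -x side
- pin0 (a point): locating pin of the rightmost station, its axis at bed height, 30 mm beyond the jig's origin in x, axes as the jig's; diameter 10 mm, 7 mm tall, bevelled. A seated bracket's hole is here, its heel 98 mm nearer (-x), square to the jig. Two bevelled side dowels, 5 mm tall, stand 45 mm nearer, each 2.5 mm clear of a seated bracket's edges
- stud0 (a point): clamp stud of the rightmost station: upright, 12 mm thick; this point is its axis at the top of its shoulder (26 mm wide, 6.5 mm tall); the stud rises another 43.5 mm, to 68 mm above the bench. It stands 42 mm to the +y side of the pin's line and 66 mm nearer (-x) than the pin
- mark0 (a point): on the scribed line across the rightmost station, 38 mm from stud0 towards the jig's -y, over the seated bracket's flat leg, at shoulder height: the nose of this station's clamp dog must point here from the stud
- pin1 (a point): locating pin of the middle station, its axis at bed height, 30 mm beyond the jig's origin in x, axes as the jig's; diameter 10 mm, 7 mm tall, bevelled. A seated bracket's hole is here, its heel 98 mm nearer (-x), square to the jig. Two bevelled side dowels, 5 mm tall, stand 45 mm nearer, each 2.5 mm clear of a seated bracket's edges
- stud1 (a point): clamp stud of the middle station: upright, 12 mm thick; this point is its axis at the top of its shoulder (26 mm wide, 6.5 mm tall); the stud rises another 43.5 mm, to 68 mm above the bench. It stands 42 mm to the +y side of the pin's line and 66 mm nearer (-x) than the pin
- mark1 (a point): on the scribed line across the middle station, 38 mm from stud1 towards the jig's -y, over the seated bracket's flat leg, at shoulder height: the nose of this station's clamp dog must point here from the stud
- pin2 (a point): locating pin of the leftmost station, its axis at bed height, 30 mm beyond the jig's origin in x, axes as the jig's; diameter 10 mm, 7 mm tall, bevelled. A seated bracket's hole is here, its heel 98 mm nearer (-x), square to the jig. Two bevelled side dowels, 5 mm tall, stand 45 mm nearer, each 2.5 mm clear of a seated bracket's edges
- stud2 (a point): clamp stud of the leftmost station: upright, 12 mm thick; this point is its axis at the top of its shoulder (26 mm wide, 6.5 mm tall); the stud rises another 43.5 mm, to 68 mm above the bench. It stands 42 mm to the +y side of the pin's line and 66 mm nearer (-x) than the pin
- mark2 (a point): on the scribed line across the leftmost station, 38 mm from stud2 towards the jig's -y, over the seated bracket's flat leg, at shoulder height: the nose of this station's clamp dog must point here from the stud
- blank_a: undrilled folded angle bracket of 6 mm steel, 0.26 kg: level flat leg 115 x 40 mm, upright leg 50 mm tall over all at one end (heel). Origin under the heel's outer face, mid width; +x along the flat leg; upright at x 0..6 mm. Hole 13 mm wide at x 98 mm. Taken from above across the upright's width, or its 6 mm thickness if a neighbour is close. Starts on the mat; may be absent
- blank_b: undrilled folded angle bracket of 6 mm steel, 0.26 kg: level flat leg 115 x 40 mm, upright leg 50 mm tall over all at one end (heel). Origin under the heel's outer face, mid width; +x along the flat leg; upright at x 0..6 mm. Hole 13 mm wide at x 98 mm. Taken from above across the upright's width, or its 6 mm thickness if a neighbour is close. Starts on the mat; may be absent
- blank_c: undrilled folded angle bracket of 6 mm steel, 0.26 kg: level flat leg 115 x 40 mm, upright leg 50 mm tall over all at one end (heel). Origin under the heel's outer face, mid width; +x along the flat leg; upright at x 0..6 mm. Hole 13 mm wide at x 98 mm. Taken from above across the upright's width, or its 6 mm thickness if a neighbour is close. Starts on the mat; may be absent
- drilled_a: drilled folded angle bracket of 6 mm steel, 0.26 kg: level flat leg 115 x 40 mm, upright leg 50 mm tall over all at one end (heel). Origin under the heel's outer face, mid width; +x along the flat leg; upright at x 0..6 mm. Hole 13 mm wide at x 98 mm. Taken from above across the upright's width, or its 6 mm thickness if a neighbour is close. Also a 9 mm hole at x 74 mm. Starts on a pin; may be absent
- drilled_b: drilled folded angle bracket of 6 mm steel, 0.26 kg: level flat leg 115 x 40 mm, upright leg 50 mm tall over all at one end (heel). Origin under the heel's outer face, mid width; +x along the flat leg; upright at x 0..6 mm. Hole 13 mm wide at x 98 mm. Taken from above across the upright's width, or its 6 mm thickness if a neighbour is close. Also a 9 mm hole at x 74 mm. Starts on a pin; may be absent
- drilled_c: drilled folded angle bracket of 6 mm steel, 0.26 kg: level flat leg 115 x 40 mm, upright leg 50 mm tall over all at one end (heel). Origin under the heel's outer face, mid width; +x along the flat leg; upright at x 0..6 mm. Hole 13 mm wide at x 98 mm. Taken from above across the upright's width, or its 6 mm thickness if a neighbour is close. Also a 9 mm hole at x 74 mm. Starts on a pin; may be absent
- dog_a: clamp dog, steel, 0.17 kg: hub 28 x 28 mm, 32 mm tall, upright hole 15 mm wide through it; nose 18 mm wide, 10 mm tall at its foot, reaching 40 mm from the hole's axis. Origin on that axis at the underside, +x along the nose, z up. Grip the hub above the nose; on its stud the bar leaves 16 mm beside the hub, with room in line with the nose. Starts on the bench, robot side of the tray
- dog_b: clamp dog, steel, 0.17 kg: hub 28 x 28 mm, 32 mm tall, upright hole 15 mm wide through it; nose 18 mm wide, 10 mm tall at its foot, reaching 40 mm from the hole's axis. Origin on that axis at the underside, +x along the nose, z up. Grip the hub above the nose; on its stud the bar leaves 16 mm beside the hub, with room in line with the nose. Starts on the bench, robot side of the tray
- dog_c: clamp dog, steel, 0.17 kg: hub 28 x 28 mm, 32 mm tall, upright hole 15 mm wide through it; nose 18 mm wide, 10 mm tall at its foot, reaching 40 mm from the hole's axis. Origin on that axis at the underside, +x along the nose, z up. Grip the hub above the nose; on its stud the bar leaves 16 mm beside the hub, with room in line with the nose. Starts on the bench, robot side of the tray
- mat: black rubber mat on the bench, 170 x 240 mm, 3 mm thick, to one side of the jig; origin mid underside; the blanks lie on it with their heels towards the robot
- tray: shallow wooden tray for drilled brackets, fixed, on the other side of the jig: 170 x 240 mm outside, walls 7 mm thick, 16 mm tall, inner floor 7 mm above the bench; origin mid underside, x away from the robot when unturned
- oil_can: oil can 76 mm wide, 125 mm tall, standing behind the jig: leave alone
- nail_tin: empty food tin 74 mm wide, 96 mm tall, standing behind the jig: leave alone
- glue_bottle: glue bottle 59 mm wide, 190 mm tall, standing behind the jig: leave alone
There are look-alikes about, which are no part of the job. Leave any turquoise look-alike of the dog_c alone.

How it is judged (in metres and radians):
At the end, for the whole second after the job is handed in: Drilled brackets flat inside the tray. Each blank on a pin: hole within 4 mm of its axis, within 3 mm of the bed, heel nearest the robot, within 0.13 rad of square. A dog at each: within 4 mm of stud axis and shoulder, nose within 10 mm of its mark. All let go, at rest; a spare dog anywhere (((x of pin0 in the frame of blank_a between 0.094 and 0.102 m and y of pin0 in the frame of blank_a between -0.004 and 0.004 m and z of blank_a in the frame of pin0 between -0.003 and 0.003 m and x of blank_a in the frame of pin0 below -0.09 m and angle between the x axis of blank_a and the x axis of jig, either way round below 0.13 rad and angle between blank_a's own z axis and vertical below 0.04 rad) or (x of pin1 in the frame of blank_a between 0.094 and 0.102 m and y of pin1 in the frame of blank_a between -0.004 and 0.004 m and z of blank_a in the frame of pin1 between -0.003 and 0.003 m and x of blank_a in the frame of pin1 below -0.09 m and angle between the x axis of blank_a and the x axis of jig, either way round below 0.13 rad and angle between blank_a's own z axis and vertical below 0.04 rad) or (x of pin2 in the frame of blank_a between 0.094 and 0.102 m and y of pin2 in the frame of blank_a between -0.004 and 0.004 m and z of blank_a in the frame of pin2 between -0.003 and 0.003 m and x of blank_a in the frame of pin2 below -0.09 m and angle between the x axis of blank_a and the x axis of jig, either way round below 0.13 rad and angle between blank_a's own z axis and vertical below 0.04 rad)) and linear speed of each of blank_a, blank_b, blank_c, drilled_a, dog_a, drilled_b, dog_b, drilled_c, dog_c below 0.02 m/s and ((x of pin0 in the frame of blank_b between 0.094 and 0.102 m and y of pin0 in the frame of blank_b between -0.004 and 0.004 m and z of blank_b in the frame of pin0 between -0.003 and 0.003 m and x of blank_b in the frame of pin0 below -0.09 m and angle between the x axis of blank_b and the x axis of jig, either way round below 0.13 rad and angle between blank_b's own z axis and vertical below 0.04 rad) or (x of pin1 in the frame of blank_b between 0.094 and 0.102 m and y of pin1 in the frame of blank_b between -0.004 and 0.004 m and z of blank_b in the frame of pin1 between -0.003 and 0.003 m and x of blank_b in the frame of pin1 below -0.09 m and angle between the x axis of blank_b and the x axis of jig, either way round below 0.13 rad and angle between blank_b's own z axis and vertical below 0.04 rad) or (x of pin2 in the frame of blank_b between 0.094 and 0.102 m and y of pin2 in the frame of blank_b between -0.004 and 0.004 m and z of blank_b in the frame of pin2 between -0.003 and 0.003 m and x of blank_b in the frame of pin2 below -0.09 m and angle between the x axis of blank_b and the x axis of jig, either way round below 0.13 rad and angle between blank_b's own z axis and vertical below 0.04 rad)) and ((x of pin0 in the frame of blank_c between 0.094 and 0.102 m and y of pin0 in the frame of blank_c between -0.004 and 0.004 m and z of blank_c in the frame of pin0 between -0.003 and 0.003 m and x of blank_c in the frame of pin0 below -0.09 m and angle between the x axis of blank_c and the x axis of jig, either way round below 0.13 rad and angle between blank_c's own z axis and vertical below 0.04 rad) or (x of pin1 in the frame of blank_c between 0.094 and 0.102 m and y of pin1 in the frame of blank_c between -0.004 and 0.004 m and z of blank_c in the frame of pin1 between -0.003 and 0.003 m and x of blank_c in the frame of pin1 below -0.09 m and angle between the x axis of blank_c and the x axis of jig, either way round below 0.13 rad and angle between blank_c's own z axis and vertical below 0.04 rad) or (x of pin2 in the frame of blank_c between 0.094 and 0.102 m and y of pin2 in the frame of blank_c between -0.004 and 0.004 m and z of blank_c in the frame of pin2 between -0.003 and 0.003 m and x of blank_c in the frame of pin2 below -0.09 m and angle between the x axis of blank_c and the x axis of jig, either way round below 0.13 rad and angle between blank_c's own z axis and vertical below 0.04 rad)) and ((not (y of blank_a in the frame of pin0 between -0.03 and 0.03 m) and not (y of blank_b in the frame of pin0 between -0.03 and 0.03 m) and not (y of blank_c in the frame of pin0 between -0.03 and 0.03 m)) or (horizontal distance between dog_a and stud0 below 0.004 m and z of dog_a in the frame of stud0 between -0.003 and 0.004 m and x of mark0 in the frame of dog_a above 0.03 m and y of mark0 in the frame of dog_a between -0.01 and 0.01 m and angle between dog_a's own z axis and vertical below 0.06 rad) or (horizontal distance between dog_b and stud0 below 0.004 m and z of dog_b in the frame of stud0 between -0.003 and 0.004 m and x of mark0 in the frame of dog_b above 0.03 m and y of mark0 in the frame of dog_b between -0.01 and 0.01 m and angle between dog_b's own z axis and vertical below 0.06 rad) or (horizontal distance between dog_c and stud0 below 0.004 m and z of dog_c in the frame of stud0 between -0.003 and 0.004 m and x of mark0 in the frame of dog_c above 0.03 m and y of mark0 in the frame of dog_c between -0.01 and 0.01 m and angle between dog_c's own z axis and vertical below 0.06 rad)) and ((not (y of blank_a in the frame of pin1 between -0.03 and 0.03 m) and not (y of blank_b in the frame of pin1 between -0.03 and 0.03 m) and not (y of blank_c in the frame of pin1 between -0.03 and 0.03 m)) or (horizontal distance between dog_a and stud1 below 0.004 m and z of dog_a in the frame of stud1 between -0.003 and 0.004 m and x of mark1 in the frame of dog_a above 0.03 m and y of mark1 in the frame of dog_a between -0.01 and 0.01 m and angle between dog_a's own z axis and vertical below 0.06 rad) or (horizontal distance between dog_b and stud1 below 0.004 m and z of dog_b in the frame of stud1 between -0.003 and 0.004 m and x of mark1 in the frame of dog_b above 0.03 m and y of mark1 in the frame of dog_b between -0.01 and 0.01 m and angle between dog_b's own z axis and vertical below 0.06 rad) or (horizontal distance between dog_c and stud1 below 0.004 m and z of dog_c in the frame of stud1 between -0.003 and 0.004 m and x of mark1 in the frame of dog_c above 0.03 m and y of mark1 in the frame of dog_c between -0.01 and 0.01 m and angle between dog_c's own z axis and vertical below 0.06 rad)) and ((not (y of blank_a in the frame of pin2 between -0.03 and 0.03 m) and not (y of blank_b in the frame of pin2 between -0.03 and 0.03 m) and not (y of blank_c in the frame of pin2 between -0.03 and 0.03 m)) or (horizontal distance between dog_a and stud2 below 0.004 m and z of dog_a in the frame of stud2 between -0.003 and 0.004 m and x of mark2 in the frame of dog_a above 0.03 m and y of mark2 in the frame of dog_a between -0.01 and 0.01 m and angle between dog_a's own z axis and vertical below 0.06 rad) or (horizontal distance between dog_b and stud2 below 0.004 m and z of dog_b in the frame of stud2 between -0.003 and 0.004 m and x of mark2 in the frame of dog_b above 0.03 m and y of mark2 in the frame of dog_b between -0.01 and 0.01 m and angle between dog_b's own z axis and vertical below 0.06 rad) or (horizontal distance between dog_c and stud2 below 0.004 m and z of dog_c in the frame of stud2 between -0.003 and 0.004 m and x of mark2 in the frame of dog_c above 0.03 m and y of mark2 in the frame of dog_c between -0.01 and 0.01 m and angle between dog_c's own z axis and vertical below 0.06 rad)) and z of drilled_a in the frame of tray between 0.003 and 0.011 m and angle between each of drilled_a, drilled_b, drilled_c's own z axis and vertical below 0.05 rad and x of drilled_a in the frame of tray between -0.083 and 0.083 m and y of drilled_a in the frame of tray between -0.118 and 0.118 m and z of drilled_b in the frame of tray between 0.003 and 0.011 m and x of drilled_b in the frame of tray between -0.083 and 0.083 m and y of drilled_b in the frame of tray between -0.118 and 0.118 m and z of drilled_c in the frame of tray between 0.003 and 0.011 m and x of drilled_c in the frame of tray between -0.083 and 0.083 m and y of drilled_c in the frame of tray between -0.118 and 0.118 m); the robot touches nothing.
It fails at once if the oil can, tin or glue bottle is knocked over or pushed more than 3 cm (distance of any of oil_can, nail_tin, glue_bottle from where it was at the start of the episode above 0.03 m or angle between any of oil_can, nail_tin, glue_bottle's own z axis and vertical above 0.5 rad).
It fails at once if the robot strikes or presses the jig hard (over 60 N) (contact force between any of the arm, the fingers and jig above 60 N).
It fails at once if a bracket or clamp dog falls to the floor (height (world z) of any of blank_a, blank_b, blank_c, drilled_a, drilled_b, drilled_c, dog_a, dog_b, dog_c below -0.1 m).
Of blank_a, blank_b, blank_c only 2 to 3 are there at a start; the rules pass over those that are not, and their reading is None.
Of drilled_a, drilled_b, drilled_c only 2 to 3 are there at a start; the rules pass over those that are not, and their reading is None.
At some moment in a run one of blank_a, blank_b, blank_c may be knocked a few centimetres aside while the robot is not near it.
Once in a run the grip may slacken for a moment while it holds something.
It also fails if it takes over 210 s, if anything falls off the work surface, if the arm or the gripper's body presses on something with over 40 N, if the wrist force passes 120 N, or if a joint passes its speed limit or range.

## Working session

There is one attempt and no reset: what is moved stays moved. The work goes in short steps, Python scripts to look and compute and a tool call to move; the robot and the scene stay as the last step left them, time stands still between calls to the robot, and variables do not carry over. Pictures are saved under pics/ and viewed, at most 14 in all, crops included, and the job is handed in when it is done.

Besides the shell and the picture viewer there is one more tool, called after "Emit:" as a command line: name --argument value ..., lists and objects as JSON in quotes. move_arm: Moves the arm, as the interface text tells. Its arguments: {"type":"object","properties":{"commands":{"type":"array","items":{"type":"array"}}},"required":["commands"]}

```bash
ls; mkdir -p pics; cat > h.py <<'E'
import numpy as np, cv2
from cell import env, read_camera, search_frame, cut_out
def proj(p,pts):
    K=np.array([[p['fx'],0,p['cx']],[0,p['fy'],p['cy']],[0,0,1.]])
    return cv2.projectPoints(np.float64(pts).reshape(-1,1,3),np.float64(p['rvec']),np.float64(p['tvec']),K,None)[0].reshape(-1,2)
def back(p,uv,z):
    R=cv2.Rodrigues(np.float64(p['rvec']))[0];t=np.float64(p['tvec']).ravel()
    uv=np.float64(uv).reshape(-1,2)
    d=np.c_[(uv[:,0]-p['cx'])/p['fx'],(uv[:,1]-p['cy'])/p['fy'],np.ones(len(uv))]@R
    c=-R.T@t
    return c+d*((z-c[2])/d[:,2])[:,None]
def save(p,name,crop=None,s=1):
    im=p['image'][:,:,::-1]
    if crop: a,b,c,d=crop; im=im[b:d,a:c]
    cv2.imwrite('pics/'+name+'.png',cv2.resize(im,None,fx=s,fy=s,interpolation=cv2.INTER_CUBIC))
E
python3 - <<'E'
from h import *
a=read_camera('scene');b=read_camera('top')
im=np.vstack
save(a,'s0',s=1.55);save(b,'t0',s=1.55)
for p in(a,b):
    R=cv2.Rodrigues(np.float64(p['rvec']))[0]; print((-R.T@np.ravel(p['tvec'])).round(),p['fx'],R[2].round(2))
for n in ['jig','mat','tray','blank_a','drilled_a','dog_a','oil_can','nail_tin','glue_bottle','pin0','stud0','mark0']:
    for p,z in((b,0),):
        try:
            for r in search_frame(n,p): print(n,np.round(r['at'],1),round(r['confidence'],2),back(p,r['at'],z)[0].round(0))
        except Exception as e: print(n,e)
print(env.state())
E
```

```text
pics
[-550. -746.  645.] 374.4549969754991 [ 0.75  0.51 -0.41]
[ 473.  -54. 1423.] 366.8250702053469 [ 0.04  0.   -1.  ]
jig [240.4 188. ] 0.67 [568.   8.   0.]
jig [338.5 238.5] 0.52 [ 381. -376.    0.]
mat [156.3 200.5] 0.77 [513. 333.   0.]
tray [324.3 205.4] 0.88 [ 507. -319.    0.]
tray [245.7 185.1] 0.26 [580. -13.   0.]
blank_a [162.1 198.8] 0.83 [520. 311.   0.]
blank_a [138.7 200.3] 0.79 [512. 401.   0.]
blank_a [180.4 200.6] 0.7 [514. 239.   0.]
drilled_a [221.2 201.6] 0.71 [514.  81.   0.]
drilled_a [249.4 199.5] 0.62 [524. -28.   0.]
drilled_a [268.8 197.1] 0.52 [ 535. -103.    0.]
dog_a [239.4 185.7] 0.65 [577.  12.   0.]
dog_a [321.5 236.7] 0.61 [ 386. -310.    0.]
dog_a [367.2 178. ] 0.61 [ 618. -485.    0.]
dog_a [267.7 149.9] 0.18 [719. -95.   0.]
oil_can [204.9 153.5] 0.51 [700. 149.   0.]
nail_tin [239.4 155.1] 0.63 [697.  15.   0.]
nail_tin [241.5 184.5] 0.26 [582.   4.   0.]
glue_bottle [268.6 151. ] 0.85 [715. -99.   0.]
pin0 [242.4 187.7] 0.62 [569.  -0.   0.]
stud0 [246.7 184.7] 0.67 [582. -16.   0.]
mark0 [241.3 185.7] 0.97 [577.   4.   0.]
mark0 [338.3 237.4] 0.62 [ 385. -375.    0.]
{'t': 0.7, 'joints': array([-1.21358736e+00,  4.90849735e-01,  1.55889719e+00, -2.96665482e-05,
        1.09173054e+00, -1.05622837e-01]), 'qvel': array([-0.00073412, -0.0019405 ,  0.00118981, -0.00040671, -0.00117971,
       -0.00098573]), 'tau': array([ 1.70852720e-03, -6.12333441e+01, -2.58401513e+01,  6.93183742e-02,
        4.46400919e-02, -1.97187137e-05]), 'eef_pos': array([ 279.05364239, -559.23040765,  404.79315008]), 'tcp_rot': array([3.14148089e+00, 3.83253980e-05, 4.62845474e-01]), 'ft_force': array([-0.52601709,  0.33164503,  0.46448409]), 'moment': array([ 0.06244533, -0.00578899, -0.05390424]), 'grip_force': 0.0, 'opening': 1.0010805470434483}
```

```bash
python3 - <<'E'
from h import *
b=read_camera('top');save(b,'t1',(110,120,400,270),2.75)
np.save('x.npy',0)
E
```

```text
(no output)
```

View pics/t1.png

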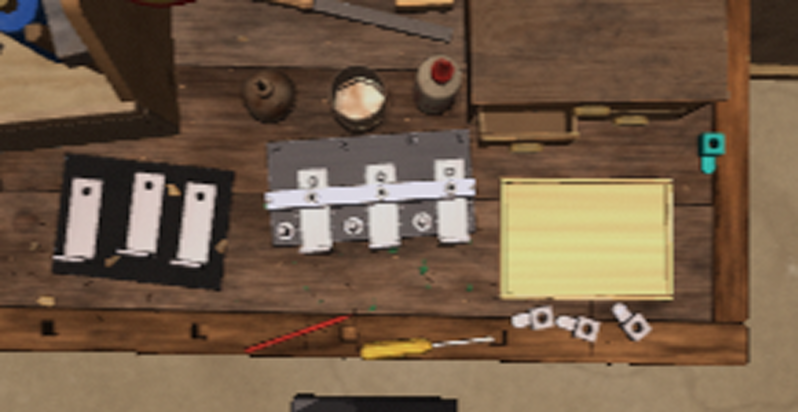

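View pics/s0.png

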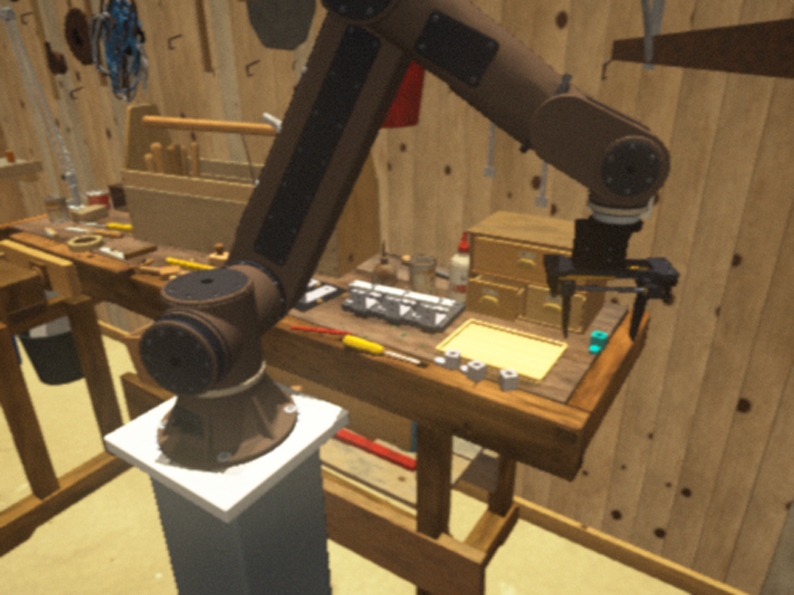

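The top view shows three blanks on the mat (crop ~85,220 / 148,215 / 198,222), three drilled brackets in the jig, three dogs in front of the tray and a turquoise look-alike at (710,150). Next I fit poses to the masks.

```bash
cat >> h.py <<'E'
from scipy.optimize import minimize
SS=8
BR=[((0,115),(-20,20),(0,6)),((0,6),(-20,20),(0,50))]
DOG=[((-14,14),(-14,14),(0,32)),((0,40),(-9,9),(0,10))]
TRAY=[((-85,85),(-120,120),(0,16))]
MAT=[((-85,85),(-120,120),(0,3))]
def tf(pose,pts):
    x,y,a=pose[:3];c,s=np.cos(a),np.sin(a);P=np.float64(pts)
    return np.c_[x+c*P[:,0]-s*P[:,1],y+s*P[:,0]+c*P[:,1],P[:,2]]
def sil(p,boxes,pose,z,win):
    u0,v0,u1,v1=win;m=np.zeros(((v1-v0)*SS,(u1-u0)*SS),np.uint8)
    for b in boxes:
        pts=[[i,j,k+z] for i in b[0] for j in b[1] for k in b[2]]
        q=(proj(p,tf(pose,pts))-[u0-.5,v0-.5])*SS-.5
        cv2.fillConvexPoly(m,np.int32(np.round(cv2.convexHull(np.float32(q))*16)),255,shift=4)
    return cv2.resize(m,(u1-u0,v1-v0),interpolation=cv2.INTER_AREA)/255.
def fit(p,reg,boxes,z,p0,ignore=None):
    v,u=np.nonzero(reg);win=(u.min()-6,v.min()-6,u.max()+7,v.max()+7)
    t=cv2.GaussianBlur(reg[win[1]:win[3],win[0]:win[2]].astype(float),(0,0),.7)
    def cost(q):
        m=cv2.GaussianBlur(sil(p,boxes,[q[0]*10,q[1]*10,q[2]/5],z,win),(0,0),.7)
        return ((m-t)**2).sum()
    best=None
    for da in (0,):
        r=minimize(cost,[p0[0]/10,p0[1]/10,p0[2]*5],method='Nelder-Mead',options=dict(initial_simplex=np.float64([p0[0]/10,p0[1]/10,p0[2]*5])+np.array([[0,0,0],[.8,0,0],[0,.8,0],[0,0,.6]]),xatol=1e-3,fatol=1e-3))
    return np.r_[r.x[0]*10,r.x[1]*10,r.x[2]/5],r.fun/max(t.sum(),1)
def cen(reg): 
    v,u=np.nonzero(reg);return [u.mean(),v.mean()]
def ax(p,reg,z):
    v,u=np.nonzero(reg);w=back(p,np.c_[u,v],z)[:,:2];c=w.mean(0);l,e=np.linalg.eigh(np.cov((w-c).T));d=e[:,1];return c,d
E
cat > look.py <<'E'
from h import *
import sys
p=read_camera('top');vis=p['image'].copy()
for n,B,z in (('blank_a',BR,3),('dog_a',DOG,0),('tray',TRAY,0),('mat',MAT,0),('drilled_a',BR,18)):
    if len(sys.argv)>1 and n not in sys.argv[1:]: continue
    for r in cut_out(n,p):
        if r['confidence']<.4: continue
        c,d=ax(p,r['region'],z)
        if n in('blank_a','drilled_a'):
            a=np.arctan2(d[1],d[0]);a=(a+np.pi/2)%np.pi-np.pi/2;p0=[c[0]-57*np.cos(a),c[1]-57*np.sin(a),a]
            q,f=fit(p,r['region'],B,z,p0)
        elif n=='dog_a':
            q,f=min((fit(p,r['region'],B,z,[c[0]-8*np.cos(a),c[1]-8*np.sin(a),a]) for a in np.arange(0,6.2,.785)),key=lambda s:s[1])
        else: q,f=fit(p,r['region'],B,z,[c[0],c[1],0])
        q[2]=(q[2]+np.pi)%(2*np.pi)-np.pi
        print(n,round(r['confidence'],2),r['region'].sum(),'pose',q.round(1)[:2],q[2].round(3),'res',round(f,3),p['image'][r['region']].mean(0).round())
E
python3 look.py; python3 - <<'E'
from h import *
p=read_camera('top')
im=p['image']
R=cut_out('jig',p)
for r in R: print(r['confidence'],r['region'].sum(),cen(r['region']))
m=R[0]['region']; v=im.copy(); 
big=cv2.resize(im[155:230,195:300],None,fx=7,fy=7,interpolation=cv2.INTER_CUBIC)
c=cv2.findContours(cv2.resize(m[155:230,195:300].astype(np.uint8),None,fx=7,fy=7,interpolation=cv2.INTER_NEAREST),cv2.RETR_LIST,cv2.CHAIN_APPROX_NONE)[0]
cv2.drawContours(big,c,-1,(255,255,0),1)
cv2.imwrite('pics/jig.png',big[:,:,::-1])
E
```

```text
blank_a 0.53 315 pose [468.  309.5] -0.07 res 0.018 [197. 181. 176.]
blank_a 0.52 313 pose [457.1 397.7] -0.092 res 0.03 [191. 173. 168.]
dog_a 0.72 345 pose [539.2 386.8] -3.06 res 0.536 [179. 162. 157.]
dog_a 0.62 102 pose [ 380.3 -313.4] 1.362 res 0.037 [162. 144. 137.]
dog_a 0.55 89 pose [ 393.4 -249.7] 1.796 res 0.036 [174. 158. 153.]
dog_a 0.52 91 pose [ 638.9 -484.1] 3.137 res 0.117 [ 42. 122. 111.]
dog_a 0.48 93 pose [ 381.8 -382.3] 0.71 res 0.052 [164. 147. 142.]
tray 0.61 2741 pose [ 503.  -312.5] 0.015 res 0.005 [213. 198. 131.]
tray 0.49 271 pose [716.2 -98. ] 0.0 res 2.349 [101.  72.  58.]
mat 0.69 1847 pose [514.4 309.9] -0.079 res 0.461 [47. 41. 38.]
drilled_a 0.74 170 pose [485.5 -34.7] 0.116 res 0.599 [211. 205. 201.]
drilled_a 0.62 269 pose [474.1  64.7] 0.046 res 0.242 [191. 184. 180.]
drilled_a 0.41 308 pose [454.  236.5] -0.104 res 0.024 [201. 187. 183.]
0.84 2027 [np.float64(242.4573260976813), np.float64(186.0409472126295)]
```

View pics/jig.png

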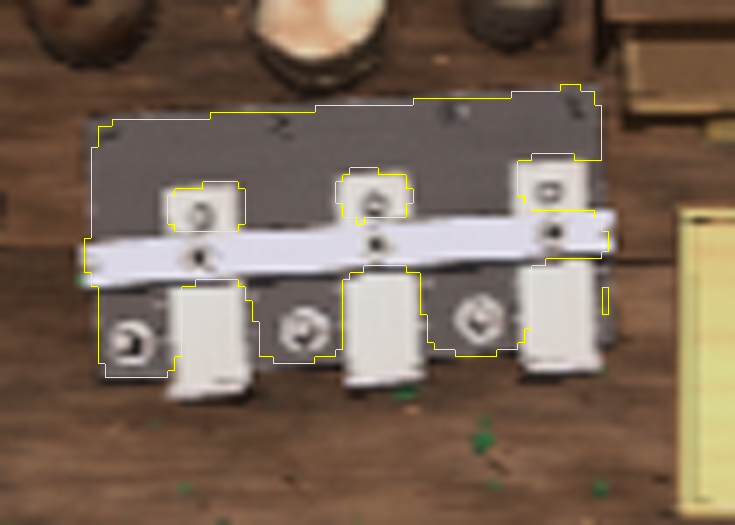

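The jig crop shows three seated drilled brackets and empty studs. I'll fit the jig by intensity: plate, bar and brackets together.

```bash
cat > jig.py <<'E'
from h import *
p=read_camera('top');win=(198,160,294,222)
g=p['image'][win[1]:win[3],win[0]:win[2]].astype(float)
S=[-110,-15,80]
def boxes(q):
    P=[((-56,90),(-142,142),(0,18))]
    B=[((-68+a,-62+b if 0 else -68+b),(y+c,y+d),(e+18,f+18)) for y in S for (a,b),(c,d),(e,f) in BR]
    return P,B
def layers(pose):
    P,B=boxes(0)
    pl=sil(p,P,pose,0,win);br=sil(p,B,pose,0,win)
    bar=sil(p,[((-6,18),(-142,142),(42,54))],pose,0,win)
    st=np.zeros_like(pl)
    sh=sil(p,[((-36-11,-36+11),(y+42-11,y+42+11),(18,24.5)) for y in S],pose,0,win)
    br=br*(1-bar);sh=sh*(1-bar);pl=pl*(1-np.maximum(np.maximum(br,bar),sh))
    return [pl,br,bar,sh,1-pl-br-bar-sh]
def cost(q,full=False):
    L=layers([q[0]*10,q[1]*10,q[2]/5]);A=np.stack([cv2.GaussianBlur(l,(0,0),.6).ravel() for l in L],1)
    G=g.reshape(-1,3);X=np.linalg.lstsq(A,G,rcond=None)[0];r=np.abs(A@X-G);r=np.minimum(r,60)
    return (r**2).mean()
best=None
for a in (-.04,.04,.09):
    q0=np.array([55.5,0.8,a*5]);r=minimize(cost,q0,method='Nelder-Mead',options=dict(initial_simplex=q0+np.array([[0,0,0],[1,0,0],[0,1,0],[0,0,.3]]),xatol=1e-3,fatol=1e-2))
    if best is None or r.fun<best.fun: best=r
J=np.r_[best.x[0]*10,best.x[1]*10,best.x[2]/5];print('jig',J.round(2),J[2].round(4),best.fun);np.save('jig.npy',J)
for y in S: print('heel',tf(J,[[-68,y,0]])[0].round(1),'pin',tf(J,[[30,y,0]])[0].round(1),'stud',tf(J,[[-36,y+42,0]])[0].round(1))
big=cv2.resize(p['image'][155:230,195:300],None,fx=7,fy=7,interpolation=cv2.INTER_CUBIC)
def poly(pts,c): 
    q=((proj(p,tf(J,pts))-[195,155]+.5)*7).round().astype(int);cv2.polylines(big,[q],True,c,1)
poly([[-56,-142,18],[90,-142,18],[90,142,18],[-56,142,18]],(255,255,0))
poly([[-6,-142,54],[18,-142,54],[18,142,54],[-6,142,54]],(255,0,0))
for y in S:
    poly([[-68,y-20,68],[-62,y-20,68],[-62,y+20,68],[-68,y+20,68]],(0,0,255));poly([[-62,y-20,24],[47,y-20,24],[47,y+20,24],[-62,y+20,24]],(0,255,0))
    t=np.arange(0,6.3,.4);poly(np.c_[-36+6*np.cos(t),y+42+6*np.sin(t),0*t+68],(255,0,255))
    poly(np.c_[30+6.5*np.cos(t),y+6.5*np.sin(t),0*t+24],(255,0,255))
cv2.imwrite('pics/jig2.png',big[:,:,::-1])
E
python3 jig.py
```

```text
jig [ 5.5267e+02 -9.6700e+00  9.0000e-02] 0.091 421.63676548741995
heel [ 494.9 -125.4    0. ] pin [ 592.5 -116.5    0. ] stud [523.  -80.7   0. ]
heel [486.3 -30.8   0. ] pin [583.9 -21.9   0. ] stud [514.4  13.9   0. ]
heel [477.7  63.8   0. ] pin [575.3  72.7   0. ] stud [505.7 108.6   0. ]
```

View pics/jig2.png

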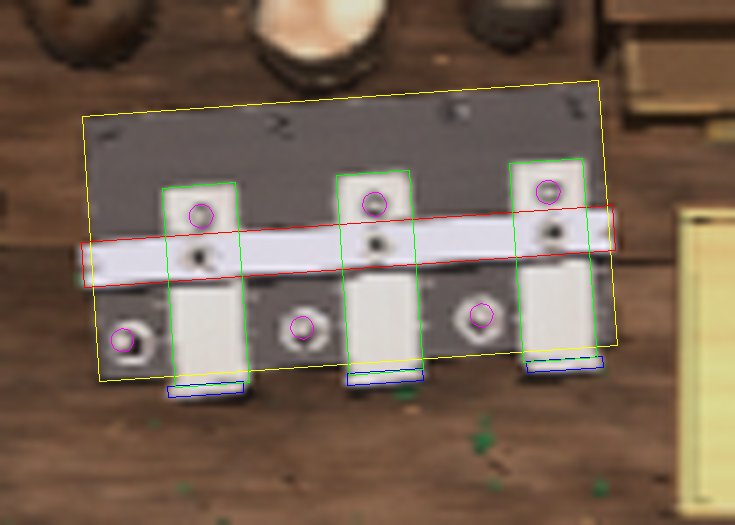

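Emit:
move_arm --commands '[[[0.487,0.964,-0.22],-0.31,0.3],[[0.487,0.964,-0.22],-0.31,0.3],[[0.487,0.964,-0.22],-0.31,0.3],[[0.487,0.964,-0.22],-0.31,0.3],[[0.487,0.964,-0.22],-0.31,0.3],[[0.487,0.964,-0.22],-0.31,0.3],[[0.487,0.964,-0.22],-0.31,0.3],[[0.487,0.964,-0.22],-0.31,0.3],[[0.487,0.964,-0.22],-0.31,0.3],[[0.487,0.964,-0.22],-0.31,0.3],[[0.487,0.964,-0.22],-0.31,0.3],[[0.487,0.964,-0.22],-0.31,0.3],[[0.487,0.964,-0.22],-0.31,0.3],[[0.487,0.964,-0.22],-0.31,0.3],[[0.487,0.964,-0.22],-0.31,0.3],[[0,0,0],0,0.3]]'

```text
t: 2.53
eef_pos: [499.6, -121.6, 304.9]
tcp_rot: [-3.141, 0.001, 0.093]
ft_force: [-0.0, 0.1, -0.4]
opening: 0.648
grip_force: 0.0
```

Emit:
move_arm --commands '[[[0,0,-0.8],0,0.3],[[0,0,-0.8],0,0.3],[[0,0,-0.4],0,0.3],[[0,0,0],0,0.3],[[0,0,0],0,0.3]]'

```text
t: 2.95
eef_pos: [498.2, -125.7, 245.7]
tcp_rot: [-3.141, 0.001, 0.091]
ft_force: [-0.4, -0.2, 0.3]
opening: 0.647
grip_force: 0.0
```

```bash
python3 - <<'E'
from h import *
s=env.state();print(s['eef_pos'],s['tcp_rot'])
p=read_camera('scene');save(p,'s1',(200,150,320,240),6.6)
E
```

```text
[ 498.2492211  -125.73487233  245.69540664] [-3.14129625e+00  8.55280724e-04  9.07501617e-02]
```

View pics/s1.png

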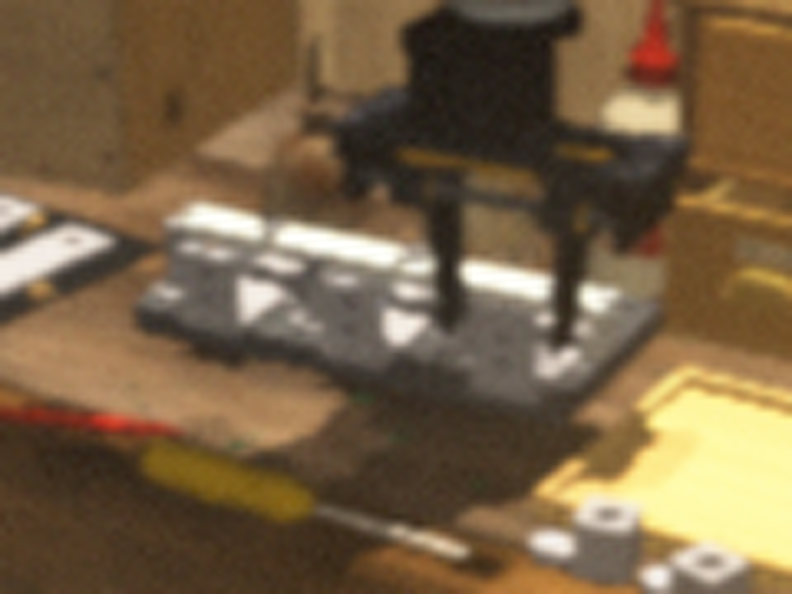

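The scene view shows the fingers straddling the rightmost bracket. Lowering and closing.

Emit:
move_arm --commands '[[[0,0,-0.6],0,0.3],[[0,0,-0.3],0,0.3],[[0,0,0],0,0.0],[[0,0,0],0,-0.4],[[0,0,0],0,-0.6],[[0,0,0],0,-0.6],[[0,0,0],0,-0.6],[[0,0,0],0,-0.6]]'

```text
t: 3.67
eef_pos: [498.2, -125.4, 219.4]
tcp_rot: [3.141, -0.001, 0.091]
ft_force: [-1.6, 1.9, 6.5]
opening: 0.42
grip_force: 30.0
```

Emit:
move_arm --commands '[[[0,0,0.2],0,-0.6],[[0,0,0.2],0,-0.6],[[0,0,0],0,-0.6],[[0,0,0],0,-0.6]]'

```text
t: 4.0
eef_pos: [498.2, -125.5, 231.2]
tcp_rot: [3.141, -0.001, 0.091]
ft_force: [0.8, 0.2, -3.0]
opening: 0.415
grip_force: 30.0
```

Emit:
move_arm --commands '[[[-0.398,-0.036,0],0,-0.6],[[-0.398,-0.036,0],0,-0.6],[[-0.398,-0.036,0],0,-0.6],[[-0.398,-0.036,0],0,-0.6],[[-0.398,-0.036,0],0,-0.6],[[-0.398,-0.036,0],0,-0.6],[[0,0,0],0,-0.6]]'

```text
t: 4.58
eef_pos: [425.0, -131.8, 230.6]
tcp_rot: [-3.141, 0.002, 0.09]
ft_force: [-0.1, 0.1, -1.9]
opening: 0.42
grip_force: 30.0
```

Emit:
move_arm --commands '[[[0,0,0.7],0,-0.6],[[0.09,-0.92,0],-0.1,-0.6],[[0.09,-0.92,0],-0.1,-0.6],[[0.09,-0.92,0],-0.1,-0.6],[[0.09,-0.92,0],-0.1,-0.6],[[0.09,-0.92,0],-0.1,-0.6],[[0.09,-0.92,0],-0.1,-0.6],[[0.09,-0.92,0],-0.1,-0.6],[[0.09,-0.92,0],-0.1,-0.6],[[0.09,-0.92,0],-0.1,-0.6],[[0,0,-0.5],0,-0.6],[[0,0,-0.5],0,-0.6],[[0,0,-0.2],0,-0.6],[[0,0,0],0,-0.6]]'

```text
t: 5.75
eef_pos: [451.0, -380.4, 214.7]
tcp_rot: [-3.141, 0.001, 0.018]
ft_force: [0.2, -1.5, -1.7]
opening: 0.416
grip_force: 30.0
```

Emit:
move_arm --commands '[[[0,0,-0.2],0,-0.6],[[0,0,0],0,-0.4],[[0,0,0],0,0.0],[[0,0,0],0,0.3],[[0,0,0],0,0.3],[[0,0,0.8],0,0.3],[[0,0,1],0,0.3],[[0,0,0.8],0,0.3]]'

```text
t: 6.42
eef_pos: [451.0, -380.2, 289.1]
tcp_rot: [-3.142, 0.0, 0.019]
ft_force: [0.4, 0.7, 0.1]
opening: 0.648
grip_force: 0.0
```

Emit:
move_arm --commands '[[[0.097,0.897,0],0.07,0.3],[[0.097,0.897,0],0.07,0.3],[[0.097,0.897,0],0.07,0.3],[[0.097,0.897,0],0.07,0.3],[[0.097,0.897,0],0.07,0.3],[[0.097,0.897,0],0.07,0.3],[[0.097,0.897,0],0.07,0.3],[[0.097,0.897,0],0.07,0.3],[[0.097,0.897,0],0.07,0.3],[[0.097,0.897,0],0.07,0.3],[[0.097,0.897,0],0.07,0.3],[[0.097,0.897,0],0.07,0.3],[[0.097,0.897,0],0.07,0.3],[[0,0,-0.5],0,0.3],[[0,0,0],0,0.3],[[0,0,0],0,0.3]]'

```text
t: 7.75
eef_pos: [488.7, -30.3, 272.6]
tcp_rot: [-3.141, 0.001, 0.092]
ft_force: [0.7, 0.4, 0.0]
opening: 0.647
grip_force: 0.0
```

```bash
python3 look.py drilled_a
```

```text
drilled_a 0.82 330 pose [ 449.7 -381.2] 0.073 res 0.015 [205. 189. 178.]
drilled_a 0.72 142 pose [479.   70.1] 0.003 res 1.002 [183. 177. 173.]
```

Emit:
move_arm --commands '[[[0,0,-0.9],0,0.3],[[0,0,-0.6],0,0.3],[[0,0,-0.28],0,0.3],[[0,0,0],0,0.0],[[0,0,0],0,-0.4],[[0,0,0],0,-0.6],[[0,0,0],0,-0.6],[[0,0,0],0,-0.6],[[0,0,0],0,-0.6]]'

```text
t: 8.6
eef_pos: [488.8, -30.6, 220.3]
tcp_rot: [3.141, -0.001, 0.092]
ft_force: [-1.6, -0.4, 7.7]
opening: 0.42
grip_force: 30.0
```

Emit:
move_arm --commands '[[[0,0,0.2],0,-0.6],[[0,0,0.2],0,-0.6],[[0,0,0],0,-0.6],[[0,0,0],0,-0.6]]'

```text
t: 8.93
eef_pos: [488.7, -30.5, 231.8]
tcp_rot: [3.141, -0.001, 0.092]
ft_force: [-0.2, -0.5, -2.9]
opening: 0.418
grip_force: 30.0
```

Emit:
move_arm --commands '[[[-0.398,-0.036,0],0,-0.6],[[-0.398,-0.036,0],0,-0.6],[[-0.398,-0.036,0],0,-0.6],[[-0.398,-0.036,0],0,-0.6],[[-0.398,-0.036,0],0,-0.6],[[-0.398,-0.036,0],0,-0.6],[[0,0,0.6],0,-0.6],[[0,0,1],0,-0.6],[[0,0,0.4],0,-0.6]]'

```text
t: 9.68
eef_pos: [417.1, -37.0, 293.4]
tcp_rot: [3.141, -0.001, 0.091]
ft_force: [1.1, -0.0, -1.9]
opening: 0.42
grip_force: 30.0
```

Emit:
move_arm --commands '[[[0.11,-0.92,0],-0.095,-0.6],[[0.11,-0.92,0],-0.095,-0.6],[[0.11,-0.92,0],-0.095,-0.6],[[0.11,-0.92,0],-0.095,-0.6],[[0.11,-0.92,0],-0.095,-0.6],[[0.11,-0.92,0],-0.095,-0.6],[[0.11,-0.92,0],-0.095,-0.6],[[0.11,-0.92,-0.2],-0.095,-0.6],[[0.11,-0.92,-0.5],-0.095,-0.6],[[0.11,-0.92,-0.5],-0.095,-0.6],[[0,0,-0.7],0,-0.6],[[0,0,-0.5],0,-0.6],[[0,0,-0.2],0,-0.6],[[0,0,0],0,-0.6]]'

```text
t: 10.85
eef_pos: [449.8, -312.8, 212.0]
tcp_rot: [-3.14, 0.002, 0.016]
ft_force: [0.4, -0.1, -2.0]
opening: 0.418
grip_force: 30.0
```

Emit:
move_arm --commands '[[[0,0,-0.1],0,-0.6],[[0,0,0],0,-0.4],[[0,0,0],0,0.0],[[0,0,0],0,0.3],[[0,0,0],0,0.3],[[0,0,0.8],0,0.3],[[0,0,1],0,0.3],[[0,0,0.8],0,0.3]]'

```text
t: 11.52
eef_pos: [450.1, -312.9, 290.2]
tcp_rot: [3.141, -0.001, 0.016]
ft_force: [1.4, -0.2, 0.4]
opening: 0.646
grip_force: 0.0
```

Emit:
move_arm --commands '[[[0.073,0.898,0],0.067,0.3],[[0.073,0.898,0],0.067,0.3],[[0.073,0.898,0],0.067,0.3],[[0.073,0.898,0],0.067,0.3],[[0.073,0.898,0],0.067,0.3],[[0.073,0.898,0],0.067,0.3],[[0.073,0.898,0],0.067,0.3],[[0.073,0.898,0],0.067,0.3],[[0.073,0.898,0],0.067,0.3],[[0.073,0.898,0],0.067,0.3],[[0.073,0.898,0],0.067,0.3],[[0.073,0.898,0],0.067,0.3],[[0.073,0.898,0],0.067,0.3],[[0.073,0.898,0],0.067,0.3],[[0,0,-0.5],0,0.3],[[0,0,-0.9],0,0.3],[[0,0,0],0,0.3],[[0,0,0],0,0.3]]'

```text
t: 13.02
eef_pos: [480.7, 64.2, 246.3]
tcp_rot: [-3.142, 0.002, 0.091]
ft_force: [-0.7, 0.5, -0.7]
opening: 0.65
grip_force: 0.0
```

Emit:
move_arm --commands '[[[0,0,-0.6],0,0.3],[[0,0,-0.3],0,0.3],[[0,0,0],0,0.0],[[0,0,0],0,-0.4],[[0,0,0],0,-0.6],[[0,0,0],0,-0.6],[[0,0,0],0,-0.6],[[0,0,0],0,-0.6]]'

```text
t: 13.68
eef_pos: [480.8, 64.2, 220.1]
tcp_rot: [3.141, -0.001, 0.091]
ft_force: [-2.1, -0.4, 7.3]
opening: 0.42
grip_force: 30.0
```

Emit:
move_arm --commands '[[[0,0,0.2],0,-0.6],[[0,0,0.2],0,-0.6],[[0,0,0],0,-0.6],[[0,0,0],0,-0.6]]'

```text
t: 14.02
eef_pos: [480.7, 64.2, 231.8]
tcp_rot: [3.141, -0.001, 0.091]
ft_force: [-0.4, 1.0, -3.6]
opening: 0.42
grip_force: 30.0
```

Emit:
move_arm --commands '[[[-0.398,-0.036,0],0,-0.6],[[-0.398,-0.036,0],0,-0.6],[[-0.398,-0.036,0],0,-0.6],[[-0.398,-0.036,0],0,-0.6],[[-0.398,-0.036,0],0,-0.6],[[-0.398,-0.036,0],0,-0.6],[[0,0,0.6],0,-0.6],[[0,0,1],0,-0.6],[[0,0,0.4],0,-0.6]]'

```text
t: 14.77
eef_pos: [409.1, 57.7, 293.4]
tcp_rot: [3.141, -0.001, 0.091]
ft_force: [0.4, -0.3, -2.4]
opening: 0.42
grip_force: 30.0
```

Emit:
move_arm --commands '[[[0.124,-0.918,0],-0.085,-0.6],[[0.124,-0.918,0],-0.085,-0.6],[[0.124,-0.918,0],-0.085,-0.6],[[0.124,-0.918,0],-0.085,-0.6],[[0.124,-0.918,0],-0.085,-0.6],[[0.124,-0.918,0],-0.085,-0.6],[[0.124,-0.918,0],-0.085,-0.6],[[0.124,-0.918,0],-0.085,-0.6],[[0.124,-0.918,0],-0.085,-0.6],[[0.124,-0.918,-0.3],-0.085,-0.6],[[0.124,-0.918,-0.6],-0.085,-0.6],[[0,0,-0.8],0,-0.6],[[0,0,-0.7],0,-0.6],[[0,0,-0.3],0,-0.6],[[0,0,0],0,-0.6]]'

```text
t: 16.02
eef_pos: [449.8, -245.2, 209.0]
tcp_rot: [-3.14, 0.002, 0.016]
ft_force: [-0.7, -0.4, -2.9]
opening: 0.419
grip_force: 30.0
```

Emit:
move_arm --commands '[[[0,0,-0.1],0,-0.6],[[0,0,0],0,-0.6],[[0,0,0],0,-0.4],[[0,0,0],0,0.0],[[0,0,0],0,0.3],[[0,0,0],0,0.3],[[0,0,0.8],0,0.3],[[0,0,1],0,0.3],[[0,0.3,0.8],0,0.3],[[0,0.9,0],0.0,0.3],[[0,0.9,0],0.0,0.3],[[0,0.9,0],0.0,0.3],[[0,0.9,0],0.0,0.3],[[0,0.9,0],0.0,0.3],[[0,0.9,0],0.0,0.3],[[0,0,0],0.0,0.3]]'

```text
t: 17.35
eef_pos: [449.5, -71.0, 285.6]
tcp_rot: [-3.141, 0.0, 0.018]
ft_force: [-0.8, 0.1, 0.8]
opening: 0.652
grip_force: 0.0
```

```bash
sed -i "s/('drilled_a',BR,18)/('drilled_a',BR,7)/" look.py; python3 look.py drilled_a blank_a; python3 -c "
from h import *
p=read_camera('scene');save(p,'s2',(180,150,400,270),3.6)"
```

```text
blank_a 0.85 318 pose [467.6 309.8] -0.073 res 0.015 [192. 175. 171.]
blank_a 0.69 318 pose [454.8 239.6] -0.11 res 0.012 [194. 180. 176.]
blank_a 0.56 316 pose [457.8 396.5] -0.074 res 0.024 [186. 169. 164.]
drilled_a 0.82 325 pose [ 446.2 -247.5] 0.005 res 0.017 [209. 198. 188.]
drilled_a 0.74 275 pose [ 445.6 -314.5] 0.013 res 0.064 [208. 194. 186.]
drilled_a 0.71 304 pose [ 449.3 -382. ] 0.051 res 0.036 [205. 188. 179.]
```

View pics/s2.png

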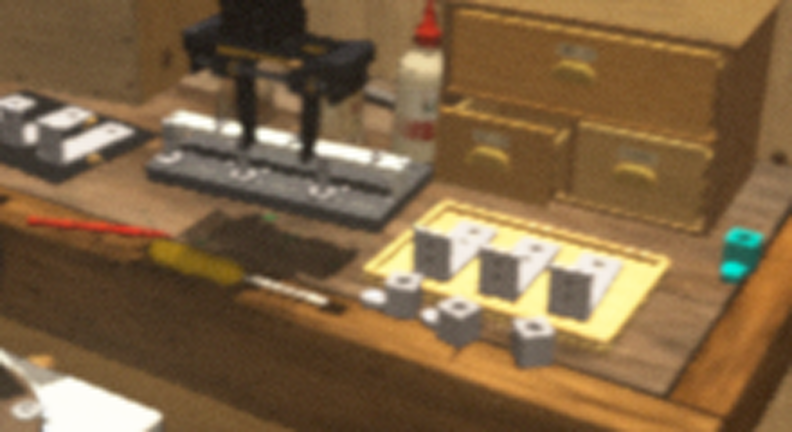

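The three drilled brackets lie flat in the tray, and the jig is empty. Now for the first blank.

Emit:
move_arm --commands '[[[0.026,0.865,0],-0.133,0.3],[[0.026,0.865,0],-0.133,0.3],[[0.026,0.865,0],-0.133,0.3],[[0.026,0.865,0],-0.133,0.3],[[0.026,0.865,0],-0.133,0.3],[[0.026,0.865,0],-0.133,0.3],[[0.026,0.865,0],-0.133,0.3],[[0.026,0.865,0],-0.133,0.3],[[0.026,0.865,0],-0.133,0.3],[[0.026,0.865,0],-0.133,0.3],[[0.026,0.865,0],-0.133,0.3],[[0.026,0.865,0],-0.133,0.3],[[0,0,0],0,0.3],[[0,0,0],0,0.3]]'

```text
t: 18.72
eef_pos: [459.8, 237.2, 285.1]
tcp_rot: [3.141, 0.0, -0.111]
ft_force: [0.1, 0.6, 0.2]
opening: 0.65
grip_force: 0.0
```

```bash
cat > jig3.py <<'E'
from h import *
J=np.load('jig.npy')
p=read_camera('top')
print(env.state()['eef_pos'].round(1))
big=cv2.resize(p['image'][155:230,195:300],None,fx=7,fy=7,interpolation=cv2.INTER_CUBIC)
def poly(pts,c): 
    q=((proj(p,tf(J,pts))-[195,155]+.5)*7-.5).round().astype(int);cv2.polylines(big,[q],True,c,1)
poly([[-56,-142,18],[90,-142,18],[90,142,18],[-56,142,18]],(255,255,0))
for y in (-110,-15,80):
    t=np.arange(0,6.3,.4);poly(np.c_[-36+6*np.cos(t),y+42+6*np.sin(t),0*t+68],(255,0,255))
    poly(np.c_[-36+13*np.cos(t),y+42+13*np.sin(t),0*t+24.5],(0,255,255))
    poly(np.c_[30+5*np.cos(t),y+5*np.sin(t),0*t+25],(255,0,255))
cv2.imwrite('pics/jig3.png',big[:,:,::-1])
E
python3 jig3.py;python3 look.py blank_a
```

```text
[459.7 236.5 285.2]
blank_a 0.54 130 pose [530.6 303. ] 0.041 res 0.551 [197. 179. 174.]
blank_a 0.49 208 pose [491.2 232.5] -0.046 res 0.32 [192. 178. 173.]
blank_a 0.49 235 pose [495.5 395.3] -0.089 res 0.298 [176. 159. 155.]
```

View pics/jig3.png

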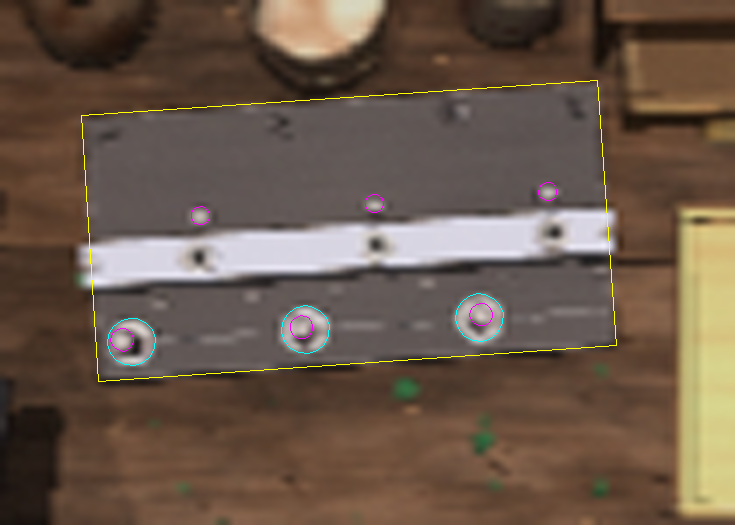

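The model matches pins, studs and shoulders in the picture (pins at 200,215 / 374,204 / 548,192). Picking the first blank.

Emit:
move_arm --commands '[[[-0.06,0.16,-0.8],0,0.3],[[0,0,-0.9],0,0.3],[[0,0,-0.6],0,0.3],[[0,0,-0.37],0,0.3],[[0,0,0],0,0.0],[[0,0,0],0,-0.4],[[0,0,0],0,-0.6],[[0,0,0],0,-0.6],[[0,0,0],0,-0.6]]'

```text
t: 19.62
eef_pos: [457.8, 241.7, 206.2]
tcp_rot: [-3.141, -0.001, -0.112]
ft_force: [0.7, -2.2, 4.2]
opening: 0.416
grip_force: 30.0
```

Emit:
move_arm --commands '[[[0,0,0.5],0,-0.6],[[0,0,1],0,-0.6],[[0,0,1],0,-0.6],[[0,0,0.5],0,-0.6],[[0,0,0],0,-0.6]]'

```text
t: 20.03
eef_pos: [457.7, 242.1, 298.6]
tcp_rot: [-3.139, -0.005, -0.112]
ft_force: [1.0, 0.9, -2.2]
opening: 0.418
grip_force: 30.0
```

Emit:
move_arm --commands '[[[-0.232,-0.87,0],0.3625,-0.6],[[-0.232,-0.87,0],0.3625,-0.6],[[-0.232,-0.87,0],0.3625,-0.6],[[-0.232,-0.87,0],0.3625,-0.6],[[-0.232,-0.87,0],0.3625,-0.6],[[-0.232,-0.87,0],0.3625,-0.6],[[-0.232,-0.87,0],0.3625,-0.6],[[0,0,0],0,-0.6],[[0,0,0],0,-0.6]]'

```text
t: 20.78
eef_pos: [408.5, 58.4, 294.7]
tcp_rot: [-3.142, 0.001, 0.088]
ft_force: [0.5, -0.2, -2.2]
opening: 0.419
grip_force: 30.0
```

Emit:
move_arm --commands '[[[0,0.03,-0.9],0.04,-0.6],[[0,0,-0.8],0,-0.6],[[0,0,-0.36],0,-0.6],[[0,0,0],0,-0.6]]'

```text
t: 21.12
eef_pos: [408.7, 60.9, 231.2]
tcp_rot: [-3.141, 0.004, 0.095]
ft_force: [-0.1, 0.1, -3.1]
opening: 0.421
grip_force: 30.0
```

```bash
python3 - <<'E'
from h import *
s=env.state();print(s['eef_pos'].round(1),s['tcp_rot'].round(3))
p=read_camera('scene');save(p,'s3',(180,150,320,240),5.7)
E
python3 look.py blank_a
```

```text
[408.7  60.9 231.2] [-3.141  0.004  0.095]
blank_a 0.8 324 pose [458.9 399. ] -0.086 res 0.026 [190. 172. 167.]
blank_a 0.74 202 pose [447.7  64.5] 0.087 res 0.302 [201. 192. 188.]
blank_a 0.58 284 pose [467.6 310.2] -0.075 res 0.069 [199. 182. 177.]
blank_a 0.52 1734 pose [ 573.6 -382.2] 1.642 res 0.767 [203. 186. 125.]
```

View pics/s3.png

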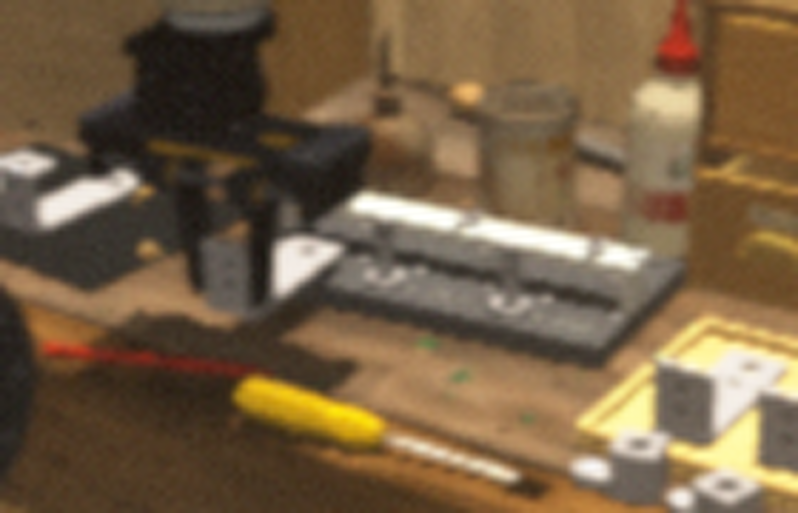

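Emit:
move_arm --commands '[[[0.3,0.02,0.03],-0.02,-0.6],[[0.3,0.02,0.02],-0.02,-0.6],[[0.3,0.02,0],0,-0.6],[[0.3,0.02,0],0,-0.6],[[0.3,0.02,0],0,-0.6],[[0.3,0.02,0],0,-0.6],[[0.3,0.02,0],0,-0.6],[[0.3,0.02,0],0,-0.6],[[0,0,0],0,-0.6],[[0,0,0],0,-0.6]]'

```text
t: 22.1
eef_pos: [481.0, 65.0, 234.8]
tcp_rot: [3.142, 0.0, 0.091]
ft_force: [-1.0, -0.9, -3.5]
opening: 0.421
grip_force: 30.0
```

Emit:
move_arm --commands '[[[0,0.02,-0.15],0,-0.6],[[0,0,-0.1],0,-0.6],[[0,0,-0.1],0,-0.6],[[0,0,0],0,-0.6]]'

```text
t: 22.43
eef_pos: [480.6, 65.5, 223.8]
tcp_rot: [3.142, 0.001, 0.091]
ft_force: [0.9, -1.2, -3.2]
opening: 0.418
grip_force: 30.0
```

Emit:
move_arm --commands '[[[0,0,-0.08],0,-0.6],[[0,0,0],0,-0.6],[[0,0,0],0,-0.6]]'

```text
t: 22.68
eef_pos: [480.8, 65.5, 222.0]
tcp_rot: [3.142, 0.0, 0.091]
ft_force: [1.2, -0.2, -3.1]
opening: 0.417
grip_force: 30.0
```

Emit:
move_arm --commands '[[[0,0,-0.06],0,-0.6],[[0,0,0],0,-0.6],[[0,0,0],0,-0.6]]'

```text
t: 22.93
eef_pos: [480.7, 65.6, 221.0]
tcp_rot: [3.141, -0.001, 0.091]
ft_force: [-2.8, -0.9, 9.8]
opening: 0.417
grip_force: 30.0
```

Emit:
move_arm --commands '[[[0,0,0],0,-0.4],[[0,0,0],0,0.0],[[0,0,0],0,0.3],[[0,0,0],0,0.3],[[0,0,0.7],0,0.3],[[0,0,1],0,0.3],[[0,0,0.8],0,0.3],[[-0.037,0.913,0],-0.23,0.3],[[-0.037,0.913,0],-0.23,0.3],[[-0.037,0.913,0],-0.23,0.3],[[-0.037,0.913,0],-0.23,0.3],[[-0.037,0.913,0],-0.23,0.3],[[-0.037,0.913,0],-0.23,0.3],[[-0.037,0.913,0],-0.23,0.3],[[-0.037,0.913,0],-0.23,0.3],[[-0.037,0.913,0],-0.23,0.3],[[0,0,0],0,0.3],[[0,0,0],0,0.3]]'

```text
t: 24.43
eef_pos: [470.4, 313.0, 294.9]
tcp_rot: [3.141, 0.0, -0.072]
ft_force: [-0.4, -0.3, -0.7]
opening: 0.648
grip_force: 0.0
```

```bash
python3 - <<'E'
from h import *
s=env.state();print(s['eef_pos'].round(1),s['tcp_rot'].round(3))
J=np.load('jig.npy');p=read_camera('top')
for r in cut_out('blank_a',p):
    c=cen(r['region']);print(round(r['confidence'],2),r['region'].sum(),back(p,c,20)[0].round())
big=cv2.resize(p['image'][160:220,200:295],None,fx=6,fy=6,interpolation=cv2.INTER_CUBIC)
def poly(pts,c): 
    q=((proj(p,tf(J,pts))-[200,160]+.5)*6-.5).round().astype(int);cv2.polylines(big,[q],True,c,1)
for y in (80,):
    poly([[-68,y-20,68],[-62,y-20,68],[-62,y+20,68],[-68,y+20,68]],(0,0,255));poly([[-62,y-20,24],[47,y-20,24],[47,y+20,24],[-62,y+20,24]],(0,255,0))
    t=np.arange(0,6.3,.4);poly(np.c_[30+6.5*np.cos(t),y+6.5*np.sin(t),0*t+24],(255,0,255))
cv2.imwrite('pics/b1.png',big[:,:,::-1])
E
```

```text
[470.4 313.  294.9] [ 3.141  0.    -0.072]
0.77 194 [540. 300.  20.]
0.63 2651 [572. -14.  20.]
0.55 225 [533.  68.  20.]
0.38 37 [563. 381.  20.]
0.28 386 [ 503. -245.   20.]
```

View pics/b1.png

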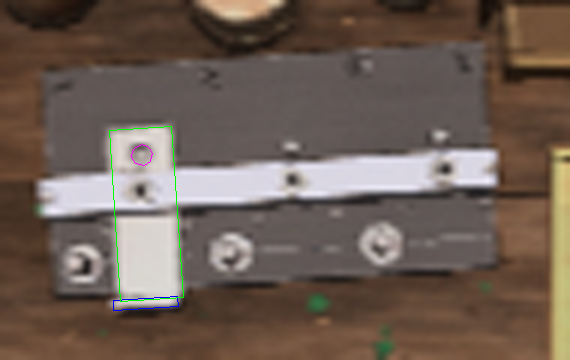

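First blank seated, matching the overlay (hole at ~142,155). Next blank.

Emit:
move_arm --commands '[[[0,-0.03,-0.9],0,0.3],[[0,0,-1],0,0.3],[[0,0,-0.7],0,0.3],[[0,0,-0.36],0,0.3],[[0,0,0],0,0.0],[[0,0,0],0,-0.4],[[0,0,0],0,-0.6],[[0,0,0],0,-0.6],[[0,0,0],0,-0.6]]'

```text
t: 25.28
eef_pos: [471.1, 311.2, 207.8]
tcp_rot: [-3.141, -0.002, -0.074]
ft_force: [-0.2, -1.3, 5.5]
opening: 0.417
grip_force: 30.0
```

Emit:
move_arm --commands '[[[0,0,0.5],0,-0.6],[[0,0,1],0,-0.6],[[0,0,1],0,-0.6],[[0,0,0.8],0,-0.6],[[0,0,0],0,-0.6]]'

```text
t: 25.7
eef_pos: [471.1, 311.5, 310.2]
tcp_rot: [-3.138, -0.006, -0.074]
ft_force: [1.9, 0.9, -2.4]
opening: 0.418
grip_force: 30.0
```

Emit:
move_arm --commands '[[[-0.136,-0.89,0],0.159,-0.6],[[-0.136,-0.89,0],0.159,-0.6],[[-0.136,-0.89,0],0.159,-0.6],[[-0.136,-0.89,0],0.159,-0.6],[[-0.136,-0.89,0],0.159,-0.6],[[-0.136,-0.89,0],0.159,-0.6],[[-0.136,-0.89,0],0.159,-0.6],[[-0.136,-0.89,0],0.159,-0.6],[[-0.136,-0.89,0],0.159,-0.6],[[-0.136,-0.89,0],0.159,-0.6],[[-0.136,-0.89,0],0.159,-0.6],[[-0.136,-0.89,0],0.159,-0.6],[[-0.136,-0.89,0],0.159,-0.6],[[0,0,0],0,-0.6],[[0,0,0],0,-0.6],[[0,0,0],0,-0.6]]'

```text
t: 27.03
eef_pos: [417.6, -35.8, 305.2]
tcp_rot: [-3.141, 0.001, 0.09]
ft_force: [0.2, -0.1, -2.5]
opening: 0.416
grip_force: 30.0
```

Emit:
move_arm --commands '[[[0,0,-0.9],0,-0.6],[[0,0,-0.9],0,-0.6],[[0,0,-0.5],0,-0.6],[[0,0,0],0,-0.6],[[0,0,0],0,-0.6]]'

```text
t: 27.45
eef_pos: [417.9, -35.1, 236.1]
tcp_rot: [-3.141, 0.002, 0.092]
ft_force: [-0.6, -0.4, -2.8]
opening: 0.421
grip_force: 30.0
```

Emit:
move_arm --commands '[[[0.3,0.028,0],0,-0.6],[[0.3,0.028,0],0,-0.6],[[0.3,0.028,0],0,-0.6],[[0.3,0.028,0],0,-0.6],[[0.3,0.028,0],0,-0.6],[[0.3,0.028,0],0,-0.6],[[0.3,0.028,0],0,-0.6],[[0.3,0.028,0],0,-0.6],[[0,0,0],0,-0.6],[[0,0,0],0,-0.6]]'

```text
t: 28.28
eef_pos: [490.0, -29.1, 236.3]
tcp_rot: [3.142, 0.0, 0.091]
ft_force: [-1.1, 0.0, -2.8]
opening: 0.42
grip_force: 30.0
```

Aligned; lowering.

Emit:
move_arm --commands '[[[0,0,-0.15],0,-0.6],[[0,0,-0.1],0,-0.6],[[0,0,-0.1],0,-0.6],[[0,0,0],0,-0.6],[[0,0,0],0,-0.6]]'

```text
t: 28.7
eef_pos: [489.7, -29.2, 225.7]
tcp_rot: [-3.141, 0.001, 0.091]
ft_force: [0.6, -1.1, -3.4]
opening: 0.416
grip_force: 30.0
```

Emit:
move_arm --commands '[[[0,0,-0.06],0,-0.6],[[0,0,0],0,-0.6],[[0,0,0],0,-0.6]]'

```text
t: 28.95
eef_pos: [489.8, -29.2, 224.2]
tcp_rot: [3.142, 0.0, 0.091]
ft_force: [0.1, 0.0, -3.6]
opening: 0.418
grip_force: 30.0
```

Emit:
move_arm --commands '[[[0,0,-0.07],0,-0.6],[[0,0,0],0,-0.6],[[0,0,0],0,-0.6]]'

```text
t: 29.2
eef_pos: [489.8, -29.2, 222.6]
tcp_rot: [3.141, -0.001, 0.091]
ft_force: [-1.8, 0.1, 6.2]
opening: 0.42
grip_force: 30.0
```

Emit:
move_arm --commands '[[[0,0,0],0,-0.4],[[0,0,0],0,0.0],[[0,0,0],0,0.3],[[0,0,0],0,0.3],[[0,0,0.7],0,0.3],[[0,0,1],0,0.3],[[0,0,0.8],0,0.3]]'

```text
t: 29.78
eef_pos: [489.8, -29.2, 298.1]
tcp_rot: [-3.142, 0.001, 0.091]
ft_force: [-0.1, -0.1, -0.1]
opening: 0.648
grip_force: 0.0
```

```bash
python3 look.py blank_a
```

```text
blank_a 0.75 321 pose [458.7 395.6] -0.052 res 0.022 [187. 169. 165.]
blank_a 0.62 64 pose [587.4 -77.1] 1.591 res 2.299 [195. 188. 183.]
blank_a 0.5 77 pose [570.7  71.8] 0.074 res 0.949 [200. 191. 186.]
```

Emit:
move_arm --commands '[[[-0.06,0.891,0],-0.13,0.3],[[-0.06,0.891,0],-0.13,0.3],[[-0.06,0.891,0],-0.13,0.3],[[-0.06,0.891,0],-0.13,0.3],[[-0.06,0.891,0],-0.13,0.3],[[-0.06,0.891,0],-0.13,0.3],[[-0.06,0.891,0],-0.13,0.3],[[-0.06,0.891,0],-0.13,0.3],[[-0.06,0.891,0],-0.13,0.3],[[-0.06,0.891,0],-0.13,0.3],[[-0.06,0.891,0],-0.13,0.3],[[-0.06,0.891,0],-0.13,0.3],[[-0.06,0.891,0],-0.13,0.3],[[-0.06,0.891,0],-0.13,0.3],[[-0.06,0.891,0],-0.13,0.3],[[-0.06,0.891,0],-0.13,0.3],[[0,0,0],0,0.3],[[0,0,0],0,0.3]]'

```text
t: 31.38
eef_pos: [460.5, 399.2, 295.8]
tcp_rot: [3.141, 0.001, -0.073]
ft_force: [-0.4, -1.6, -0.1]
opening: 0.646
grip_force: 0.0
```

Emit:
move_arm --commands '[[[0,0,-0.9],0,0.3],[[0,0,-0.6],0,0.3],[[0,0,0],0,0.3],[[0,0,0],0,0.3]]'

```text
t: 31.72
eef_pos: [461.2, 397.6, 251.4]
tcp_rot: [3.14, 0.002, -0.076]
ft_force: [0.6, 0.3, 0.4]
opening: 0.654
grip_force: 0.0
```

Emit:
move_arm --commands '[[[0,0.02,-0.8],0,0.3],[[0,0,-0.5],0,0.3],[[0,0,-0.18],0,0.3],[[0,0,0],0,0.0],[[0,0,0],0,-0.4],[[0,0,0],0,-0.6],[[0,0,0],0,-0.6],[[0,0,0],0,-0.6]]'

```text
t: 32.38
eef_pos: [461.2, 399.2, 208.8]
tcp_rot: [-3.141, -0.001, -0.075]
ft_force: [-0.3, -0.2, 7.5]
opening: 0.42
grip_force: 30.0
```

Emit:
move_arm --commands '[[[0,0,0.5],0,-0.6],[[0,0,1],0,-0.6],[[0,0,1],0,-0.6],[[0,0,0.8],0,-0.6],[[0,0,0],0,-0.6]]'

```text
t: 32.8
eef_pos: [461.3, 399.4, 311.5]
tcp_rot: [-3.137, -0.006, -0.075]
ft_force: [1.3, -0.0, -2.3]
opening: 0.415
grip_force: 30.0
```

Emit:
move_arm --commands '[[[-0.061,-0.929,0],0.109,-0.6],[[-0.061,-0.929,0],0.109,-0.6],[[-0.061,-0.929,0],0.109,-0.6],[[-0.061,-0.929,0],0.109,-0.6],[[-0.061,-0.929,0],0.109,-0.6],[[-0.061,-0.929,0],0.109,-0.6],[[-0.061,-0.929,0],0.109,-0.6],[[-0.061,-0.929,0],0.109,-0.6],[[-0.061,-0.929,0],0.109,-0.6],[[-0.061,-0.929,0],0.109,-0.6],[[-0.061,-0.929,0],0.109,-0.6],[[-0.061,-0.929,0],0.109,-0.6],[[-0.061,-0.929,0],0.109,-0.6],[[-0.061,-0.929,0],0.109,-0.6],[[-0.061,-0.929,0],0.109,-0.6],[[-0.061,-0.929,0],0.109,-0.6],[[-0.061,-0.929,0],0.109,-0.6],[[-0.061,-0.929,0],0.109,-0.6],[[-0.061,-0.929,0],0.109,-0.6],[[0,0,0],0,-0.6]]'

```text
t: 34.47
eef_pos: [426.1, -133.8, 306.1]
tcp_rot: [3.141, -0.0, 0.088]
ft_force: [0.8, -0.1, -3.4]
opening: 0.419
grip_force: 30.0
```

Emit:
move_arm --commands '[[[0,0,-0.6],0,-0.6],[[0,0,-0.9],0,-0.6],[[0,0,0],0,-0.6],[[0,0,0],0,-0.6]]'

```text
t: 34.8
eef_pos: [426.0, -130.1, 260.8]
tcp_rot: [-3.14, 0.003, 0.09]
ft_force: [0.4, -0.0, -3.2]
opening: 0.418
grip_force: 30.0
```

Emit:
move_arm --commands '[[[0,0,-0.6],0,-0.6],[[0,0,-0.22],0.01,-0.6],[[0,0,0],0,-0.6],[[0.3,0.027,0],0,-0.6],[[0.3,0.027,0],0,-0.6],[[0.3,0.027,0],0,-0.6],[[0.3,0.027,0],0,-0.6],[[0.3,0.027,0],0,-0.6],[[0.3,0.027,0],0,-0.6],[[0.3,0.027,0],0,-0.6],[[0.3,0.027,0],0,-0.6],[[0,0,0],0,-0.6],[[0,0,0],0,-0.6]]'

```text
t: 35.88
eef_pos: [498.4, -123.8, 236.9]
tcp_rot: [-3.142, 0.0, 0.091]
ft_force: [-1.0, -0.3, -3.0]
opening: 0.419
grip_force: 30.0
```

Emit:
move_arm --commands '[[[-0.01,0,-0.15],0,-0.6],[[0,0,-0.1],0,-0.6],[[0,0,-0.1],0,-0.6],[[0,0,0],0,-0.6],[[0,0,0],0,-0.6]]'

```text
t: 36.3
eef_pos: [497.8, -124.0, 226.3]
tcp_rot: [-3.141, 0.001, 0.091]
ft_force: [-0.1, -0.2, -2.1]
opening: 0.417
grip_force: 30.0
```

Emit:
move_arm --commands '[[[0,0,-0.06],0,-0.6],[[0,0,0],0,-0.6],[[0,0,0],0,-0.6]]'

```text
t: 36.55
eef_pos: [497.9, -124.0, 224.7]
tcp_rot: [3.142, 0.0, 0.091]
ft_force: [0.2, -0.2, -2.7]
opening: 0.414
grip_force: 30.0
```

Emit:
move_arm --commands '[[[0,0,-0.06],0,-0.6],[[0,0,0],0,-0.6],[[0,0,0],0,-0.6]]'

```text
t: 36.8
eef_pos: [497.9, -124.0, 223.7]
tcp_rot: [3.141, -0.001, 0.091]
ft_force: [-2.0, 0.8, 8.0]
opening: 0.416
grip_force: 30.0
```

Emit:
move_arm --commands '[[[0,0,0],0,-0.4],[[0,0,0],0,0.0],[[0,0,0],0,0.3],[[0,0,0],0,0.3],[[0,0,0.7],0,0.3],[[0,0,1],0,0.3],[[0,0,0.8],0,0.3],[[0,0.9,0],0,0.3],[[0,0.9,0],0,0.3],[[0,0.9,0],0,0.3],[[0,0,0],0,0.3]]'

```text
t: 37.72
eef_pos: [497.5, -39.9, 298.1]
tcp_rot: [-3.141, 0.0, 0.093]
ft_force: [-0.4, -0.1, 0.1]
opening: 0.65
grip_force: 0.0
```

```bash
python3 look.py dog_a;  python3 look.py dog_a
```

```text
dog_a 0.51 103 pose [ 393.9 -251.4] 1.797 res 0.02 [166. 150. 144.]
dog_a 0.53 85 pose [ 382.7 -380.1] 0.682 res 0.083 [166. 150. 146.]
dog_a 0.44 2051 pose [ 437.2 -281.1] 0.022 res 0.864 [201. 184. 128.]
dog_a 0.4 98 pose [ 378.6 -313.1] 1.318 res 0.026 [168. 149. 142.]
```

Emit:
move_arm --commands '[[[-0.432,-0.87,0],0.21,0.0],[[-0.432,-0.87,0],0.21,0.0],[[-0.432,-0.87,-0.1],0.21,0.0],[[-0.432,-0.87,-0.2],0.21,0.0],[[-0.432,-0.87,-0.3],0.21,0.0],[[-0.432,-0.87,-0.3],0.21,0.0],[[-0.432,-0.87,-0.3],0.21,0.0],[[-0.432,-0.87,-0.3],0.21,0.0],[[0,0,0],0,0.0],[[0,0,0],0,0.0],[[0,0,0],0,0.0]]'

```text
t: 38.83
eef_pos: [394.1, -252.1, 253.0]
tcp_rot: [-3.141, 0.0, 0.224]
ft_force: [-0.7, 0.1, 0.5]
opening: 0.503
grip_force: 0.0
```

```bash
python3 - <<'E'
from h import *
s=env.state();print(s['eef_pos'].round(1),s['tcp_rot'].round(3))
J=np.load('jig.npy');p=read_camera('top')
big=cv2.resize(p['image'][160:220,200:295],None,fx=6,fy=6,interpolation=cv2.INTER_CUBIC)
def poly(pts,c): 
    q=((proj(p,tf(J,pts))-[200,160]+.5)*6-.5).round().astype(int);cv2.polylines(big,[q],True,c,1)
for y in (80,-15,-110):
    poly([[-68,y-20,68],[-62,y-20,68],[-62,y+20,68],[-68,y+20,68]],(0,0,255));poly([[-62,y-20,24],[47,y-20,24],[47,y+20,24],[-62,y+20,24]],(0,255,0))
    t=np.arange(0,6.3,.4);poly(np.c_[30+6.5*np.cos(t),y+6.5*np.sin(t),0*t+24],(255,0,255))
cv2.imwrite('pics/b2.png',big[:,:,::-1])
E
```

```text
[ 394.1 -252.1  253. ] [-3.141  0.     0.224]
```

View pics/b2.png

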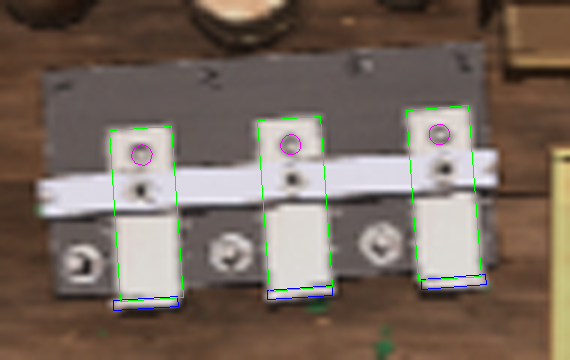

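All three blanks are seated on the overlay. Grasping the first dog.

Emit:
move_arm --commands '[[[0,0.11,-0.7],0.02,0.0],[[0,0,-0.7],0,0.0],[[0,0,-0.25],0,0.0],[[0,0,0],0,-0.2],[[0,0,0],0,-0.6],[[0,0,0],0,-0.9],[[0,0,0],0,-0.9],[[0,0,0],0,-0.9],[[0,0,0],0,-0.9]]'

```text
t: 39.63
eef_pos: [394.4, -248.4, 204.3]
tcp_rot: [3.14, -0.001, 0.227]
ft_force: [2.0, 3.2, 8.0]
opening: 0.286
grip_force: 30.0
```

Emit:
move_arm --commands '[[[0,0,0],0,-0.6],[[0,0,0],0,0.0],[[0,0,0],0,0.0],[[0,0,0.8],0,0.0],[[0,0,0.7],0,0.0]]'

```text
t: 40.05
eef_pos: [394.1, -248.5, 248.7]
tcp_rot: [-3.14, 0.001, 0.227]
ft_force: [1.0, 0.1, 0.9]
opening: 0.484
grip_force: 0.0
```

Emit:
move_arm --commands '[[[0,0,0],0.982,0.0],[[0,0,0],0.982,0.0],[[0,0,0],0.982,0.0],[[0,0,0],0.982,0.0],[[0,0,0],0.982,0.0],[[0,0,0],0.982,0.0],[[0,0,0],0.982,0.0],[[0,0,0],0.982,0.0],[[0,0,0],0.982,0.0],[[0,0,0],0.982,0.0],[[0,0,0],0.982,0.0],[[0,0,0],0.982,0.0],[[0,0,0],0.982,0.0],[[0,0,0],0.982,0.0],[[0,0,0],0.982,0.0],[[0,0,0],0.982,0.0],[[0,0,0],0.982,0.0],[[0,0,0],0.982,0.0],[[0,0,0],0.982,0.0],[[0,0,0],0.982,0.0]]'

```text
t: 41.72
eef_pos: [394.2, -248.5, 248.6]
tcp_rot: [3.141, 0.0, 1.802]
ft_force: [-0.2, 0.3, -0.4]
opening: 0.499
grip_force: 0.0
```

Emit:
move_arm --commands '[[[0,0,-0.5],0,0.0],[[0,0,-0.5],0,0.0],[[0,0,-0.25],0,0.0],[[0,0,0],0,0.0]]'

```text
t: 42.05
eef_pos: [394.1, -248.4, 209.8]
tcp_rot: [-3.14, -0.002, 1.798]
ft_force: [-0.1, 0.3, -0.4]
opening: 0.5
grip_force: 0.0
```

Emit:
move_arm --commands '[[[0,0,0],0,-0.2],[[0,0,0],0,-0.6],[[0,0,0],0,-0.9],[[0,0,0],0,-0.9],[[0,0,0],0,-0.9],[[0,0,0],0,-0.6],[[0,0,0],0,0.0],[[0,0,0],0,0.0],[[0,0,0.6],0,0.0],[[0,0,0.7],0,0.0]]'

```text
t: 42.88
eef_pos: [394.0, -248.4, 249.4]
tcp_rot: [-3.14, -0.003, 1.798]
ft_force: [-0.3, 0.2, -0.4]
opening: 0.484
grip_force: 0.0
```

```bash
python3 look.py dog_a
```

Emit:
move_arm --commands '[[[0,0,0],0.982,0.0],[[0,0,0],0.982,0.0],[[0,0,0],0.982,0.0],[[0,0,0],0.982,0.0],[[0,0,0],0.982,0.0],[[0,0,0],0.982,0.0],[[0,0,0],0.982,0.0],[[0,0,0],0.982,0.0],[[0,0,0],0.982,0.0],[[0,0,0],0.982,0.0],[[0,0,0],0.982,0.0],[[0,0,0],0.982,0.0],[[0,0,0],0.982,0.0],[[0,0,0],0.982,0.0],[[0,0,0],0.982,0.0],[[0,0,0],0.982,0.0],[[0,0,0],0.982,0.0],[[0,0,0],0.982,0.0],[[0,0,0],0.982,0.0],[[0,0,0],0.982,0.0]]'

```text
t: 44.65
eef_pos: [394.1, -248.4, 249.3]
tcp_rot: [3.141, -0.0, -2.91]
ft_force: [0.0, 0.3, -0.3]
opening: 0.501
grip_force: 0.0
```

Emit:
move_arm --commands '[[[0,0,-0.7],0,0.0],[[0,0,-0.6],0,0.0],[[0,0,-0.2],0,0.0],[[0,0,0],0,-0.2],[[0,0,0],0,-0.6],[[0,0,0],0,-0.9],[[0,0,0],0,-0.9],[[0,0,0],0,-0.9],[[0,0,0],0,-0.9]]'

```text
t: 45.4
eef_pos: [394.3, -248.5, 205.6]
tcp_rot: [-3.141, 0.001, -2.914]
ft_force: [0.2, 0.0, 6.5]
opening: 0.291
grip_force: 30.0
```

Emit:
move_arm --commands '[[[0,0,0.5],0,-0.9],[[0,0,1],0,-0.9],[[0,0,1],0,-0.9],[[0,0,0.9],0,-0.9],[[0,0,0],0,-0.9]]'

```text
t: 45.82
eef_pos: [394.6, -248.7, 311.2]
tcp_rot: [-3.136, 0.004, -2.914]
ft_force: [0.5, -0.7, -1.6]
opening: 0.293
grip_force: 30.0
```

```bash
python3 look.py dog_a
```

Emit:
move_arm --commands '[[[0.104,0.138,0],-1,-0.9],[[0.104,0.138,0],-1,-0.9],[[0.104,0.138,0],-1,-0.9],[[0.104,0.138,0],-1,-0.9],[[0.104,0.138,0],-1,-0.9],[[0.104,0.138,0],-1,-0.9],[[0.104,0.138,0],-1,-0.9],[[0.104,0.138,0],-1,-0.9],[[0.104,0.138,0],-1,-0.9],[[0.104,0.138,0],-1,-0.9],[[0.104,0.138,0],-1,-0.9],[[0.104,0.138,0],-1,-0.9],[[0.104,0.138,0],-1,-0.9],[[0.104,0.138,0],-1,-0.9],[[0.104,0.138,0],-1,-0.9],[[0.104,0.138,0],-1,-0.9],[[0.104,0.138,0],-1,-0.9],[[0.104,0.138,0],-1,-0.9],[[0.104,0.138,0],-1,-0.9],[[0.104,0.138,0],-1,-0.9]]'

```text
t: 47.58
eef_pos: [456.6, -165.4, 305.4]
tcp_rot: [-3.14, -0.002, 1.765]
ft_force: [0.4, -0.4, -0.6]
opening: 0.29
grip_force: 30.0
```

Emit:
move_arm --commands '[[[0.104,0.138,0],-1,-0.9],[[0.104,0.138,0],-1,-0.9],[[0.104,0.138,0],-1,-0.9],[[0.104,0.138,0],-1,-0.9],[[0.104,0.138,0],-1,-0.9],[[0.104,0.138,0],-1,-0.9],[[0.104,0.138,0],-1,-0.9],[[0.104,0.138,0],-1,-0.9],[[0.104,0.138,0],-1,-0.9],[[0.104,0.138,0],-1,-0.9],[[0.104,0.138,0],-1,-0.9],[[0.104,0.138,0],-1,-0.9],[[0.104,0.138,0],-1,-0.9],[[0.104,0.138,0],-1,-0.9],[[0.104,0.138,0],-1,-0.9],[[0.104,0.138,0],-1,-0.9],[[0.104,0.138,0],-1,-0.9],[[0.104,0.138,0],-1,-0.9],[[0.104,0.138,0],-1,-0.9],[[0.104,0.138,0],-1,-0.9]]'

```text
t: 49.25
eef_pos: [519.0, -82.6, 305.2]
tcp_rot: [-3.14, 0.003, 0.165]
ft_force: [0.1, 0.8, -1.8]
opening: 0.29
grip_force: 30.0
```

Emit:
move_arm --commands '[[[0.104,0.138,0],-0.98,-0.9],[[0,0,0],0,-0.9],[[0,0,0],0,-0.9]]'

```text
t: 49.5
eef_pos: [522.0, -78.6, 305.6]
tcp_rot: [-3.141, 0.002, 0.094]
ft_force: [0.0, 0.7, -2.2]
opening: 0.293
grip_force: 30.0
```

```bash
python3 look.py dog_a; python3 -c "
from h import *
s=env.state();print(s['eef_pos'].round(1),s['tcp_rot'].round(4))"
```

```text
dog_a 0.63 303 pose [ 481.4 -380.9] 0.218 res 0.506 [211. 194. 185.]
dog_a 0.42 75 pose [ 378.9 -313.3] 1.301 res 0.118 [171. 153. 148.]
[521.9 -78.9 306.2] [-3.1412e+00  1.3000e-03  9.3300e-02]
```

Emit:
move_arm --commands '[[[0.035,-0.013,-0.6],-0.03,-0.9],[[0,0,-0.4],0,-0.9],[[0,0,-0.1],0,-0.9],[[0,0,0],0,-0.9]]'

```text
t: 49.93
eef_pos: [523.0, -79.3, 273.1]
tcp_rot: [-3.141, 0.002, 0.089]
ft_force: [-0.9, 0.5, -1.7]
opening: 0.292
grip_force: 30.0
```

Emit:
move_arm --commands '[[[0,0,-0.06],0,-0.9],[[0,0,-0.06],0,-0.9],[[0,0,0],0,-0.9]]'

```text
t: 50.18
eef_pos: [523.2, -79.2, 270.6]
tcp_rot: [3.141, -0.0, 0.089]
ft_force: [-0.4, -0.2, -2.0]
opening: 0.291
grip_force: 30.0
```

Emit:
move_arm --commands '[[[0,0,-0.1],0,-0.9],[[0,0,-0.1],0,-0.9],[[0,0,0],0,-0.9],[[0,0,0],0,-0.9]]'

```text
t: 50.52
eef_pos: [523.2, -79.1, 264.2]
tcp_rot: [-3.142, 0.0, 0.089]
ft_force: [-0.3, -0.0, -2.1]
opening: 0.292
grip_force: 30.0
```

Emit:
move_arm --commands '[[[0,0,-0.25],0,-0.9],[[0,0,-0.25],0,-0.9],[[0,0,-0.2],0,-0.9],[[0,0,-0.2],0,-0.9],[[0,0,0],0,-0.9],[[0,0,0],0,-0.9]]'

```text
t: 51.02
eef_pos: [523.2, -79.1, 236.8]
tcp_rot: [-3.141, 0.001, 0.089]
ft_force: [0.1, -0.0, -1.4]
opening: 0.291
grip_force: 30.0
```

Emit:
move_arm --commands '[[[0,0,-0.1],0,-0.9],[[0,0,-0.05],0,-0.9],[[0,0,0],0,-0.9],[[0,0,0],0,-0.9]]'

```text
t: 51.35
eef_pos: [523.2, -79.1, 232.9]
tcp_rot: [3.141, -0.0, 0.089]
ft_force: [0.0, 0.6, -1.1]
opening: 0.294
grip_force: 30.0
```

Emit:
move_arm --commands '[[[0,0,-0.07],0,-0.9],[[0,0,0],0,-0.9],[[0,0,0],0,-0.9]]'

```text
t: 51.6
eef_pos: [523.2, -79.1, 230.7]
tcp_rot: [3.142, 0.0, 0.089]
ft_force: [-0.8, -0.4, -2.2]
opening: 0.293
grip_force: 30.0
```

Emit:
move_arm --commands '[[[0,0,-0.05],0,-0.9],[[0,0,0],0,-0.9],[[0,0,0],0,-0.9]]'

```text
t: 51.85
eef_pos: [523.2, -79.1, 230.1]
tcp_rot: [3.141, -0.001, 0.089]
ft_force: [-2.7, 0.3, 9.3]
opening: 0.294
grip_force: 30.0
```

Emit:
move_arm --commands '[[[0,0,0],0,-0.6],[[0,0,0],0,0.0],[[0,0,0],0,0.0],[[0,0,0.6],0,0.0],[[0,0,0.8],0,0.0],[[0,0,0.6],0,0.0]]'

```text
t: 52.35
eef_pos: [523.3, -79.2, 290.3]
tcp_rot: [3.142, 0.0, 0.089]
ft_force: [-1.4, -1.4, 0.2]
opening: 0.493
grip_force: 0.0
```

Emit:
move_arm --commands '[[[-0.426,-0.908,0],0.683,-0.1],[[-0.426,-0.908,0],0.683,-0.1],[[-0.426,-0.908,0],0.683,-0.1],[[-0.426,-0.908,0],0.683,-0.1],[[-0.426,-0.908,0],0.683,-0.1],[[-0.426,-0.908,0],0.683,-0.1],[[-0.426,-0.908,0],0.683,-0.1],[[-0.426,-0.908,0],0.683,-0.1],[[-0.426,-0.908,0],0.683,-0.1],[[-0.426,-0.908,-0.4],0.683,-0.1],[[-0.426,-0.908,-0.6],0.683,-0.1],[[0,0,-0.3],0,-0.1],[[0,0,0],0,-0.1],[[0,0,0],0,-0.1]]'

```text
t: 53.52
eef_pos: [382.6, -378.5, 249.9]
tcp_rot: [-3.14, -0.0, 0.688]
ft_force: [0.6, -0.4, -0.4]
opening: 0.449
grip_force: 0.0
```

```bash
python3 - <<'E'
from h import *
s=env.state();print(s['eef_pos'].round(1),s['tcp_rot'].round(3))
p=read_camera('scene');save(p,'s4',(200,150,360,260),5)
E
```

```text
[ 382.6 -378.5  249.9] [-3.14  -0.     0.688]
```

View pics/s4.png

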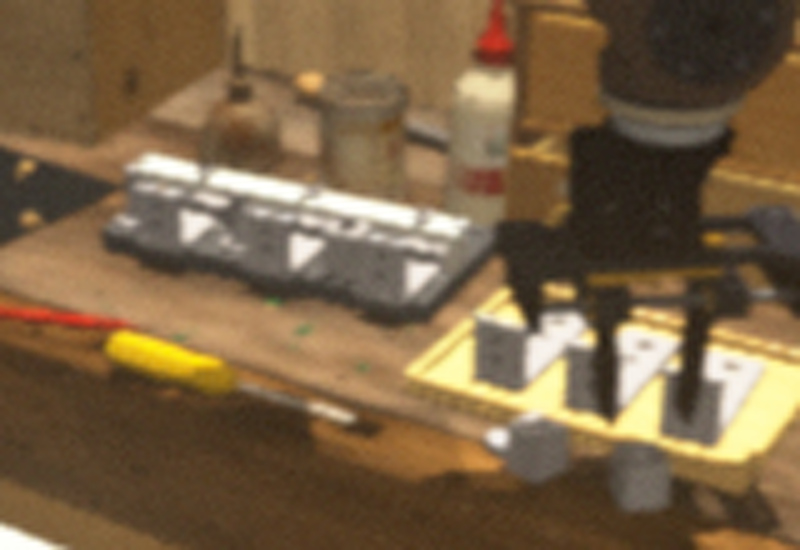

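Emit:
move_arm --commands '[[[0,0,-0.6],0,-0.1],[[0,0,-0.5],0,-0.1],[[0,0,-0.26],0,-0.1],[[0,0,0],0,-0.3],[[0,0,0],0,-0.6],[[0,0,0],0,-0.9],[[0,0,0],0,-0.9],[[0,0,0],0,-0.9],[[0,0,0],0,-0.9]]'

```text
t: 54.32
eef_pos: [382.9, -378.7, 210.3]
tcp_rot: [3.14, -0.0, 0.69]
ft_force: [1.6, 2.5, 7.9]
opening: 0.293
grip_force: 29.6
```

Emit:
move_arm --commands '[[[0,0,0],0,-0.6],[[0,0,0],0,-0.1],[[0,0,0],0,-0.1],[[0,0,0.7],0,-0.1],[[0,0,0.6],0,-0.1],[[0,0,0],0,-0.1]]'

```text
t: 54.82
eef_pos: [382.9, -379.2, 251.0]
tcp_rot: [3.138, 0.0, 0.69]
ft_force: [-0.5, -0.3, -0.7]
opening: 0.45
grip_force: 0.0
```

Emit:
move_arm --commands '[[[0,0,0],0.982,-0.1],[[0,0,0],0.982,-0.1],[[0,0,0],0.982,-0.1],[[0,0,0],0.982,-0.1],[[0,0,0],0.982,-0.1],[[0,0,0],0.982,-0.1],[[0,0,0],0.982,-0.1],[[0,0,0],0.982,-0.1],[[0,0,0],0.982,-0.1],[[0,0,0],0.982,-0.1],[[0,0,0],0.982,-0.1],[[0,0,0],0.982,-0.1],[[0,0,0],0.982,-0.1],[[0,0,0],0.982,-0.1],[[0,0,0],0.982,-0.1],[[0,0,0],0.982,-0.1],[[0,0,0],0.982,-0.1],[[0,0,0],0.982,-0.1],[[0,0,0],0.982,-0.1],[[0,0,0],0.982,-0.1]]'

```text
t: 56.48
eef_pos: [382.5, -378.8, 247.9]
tcp_rot: [3.142, -0.001, 2.265]
ft_force: [-0.8, 0.6, -0.6]
opening: 0.451
grip_force: 0.0
```

Now grip along the nose (tips ~17 mm up) and lift.

Emit:
move_arm --commands '[[[0,0,-0.6],0,-0.1],[[0,0,-0.5],0,-0.1],[[0,0,-0.25],0,-0.1],[[0,0,0],0,-0.3],[[0,0,0],0,-0.6],[[0,0,0],0,-0.9],[[0,0,0],0,-0.9],[[0,0,0],0,-0.9],[[0,0,0],0,-0.9]]'

```text
t: 57.23
eef_pos: [382.7, -378.8, 208.3]
tcp_rot: [3.142, 0.001, 2.261]
ft_force: [0.3, 0.0, -0.6]
opening: 0.291
grip_force: 30.0
```

Emit:
move_arm --commands '[[[0,0,0.5],0,-0.9],[[0,0,1],0,-0.9],[[0,0,1],0,-0.9],[[0,0,0.9],0,-0.9],[[0,0,0],0,-0.9]]'

```text
t: 57.65
eef_pos: [383.0, -379.1, 314.7]
tcp_rot: [-3.141, 0.007, 2.261]
ft_force: [0.2, -0.2, -1.4]
opening: 0.289
grip_force: 30.0
```

Emit:
move_arm --commands '[[[0.157,0.47,0],-0.969,-0.9],[[0.157,0.47,0],-0.969,-0.9],[[0.157,0.47,0],-0.969,-0.9],[[0.157,0.47,0],-0.969,-0.9],[[0.157,0.47,0],-0.969,-0.9],[[0.157,0.47,0],-0.969,-0.9],[[0.157,0.47,0],-0.969,-0.9],[[0.157,0.47,0],-0.969,-0.9],[[0.157,0.47,0],-0.969,-0.9],[[0.157,0.47,0],-0.969,-0.9],[[0.157,0.47,0],-0.969,-0.9],[[0.157,0.47,0],-0.969,-0.9],[[0.157,0.47,0],-0.969,-0.9],[[0.157,0.47,0],-0.969,-0.9]]'

```text
t: 58.82
eef_pos: [448.6, -180.6, 309.5]
tcp_rot: [-3.141, -0.0, 1.172]
ft_force: [-0.2, 0.8, -1.6]
opening: 0.294
grip_force: 30.0
```

Emit:
move_arm --commands '[[[0.157,0.47,0],-0.969,-0.9],[[0.157,0.47,0],-0.969,-0.9],[[0.157,0.47,0],-0.969,-0.9],[[0.157,0.47,0],-0.969,-0.9],[[0.157,0.47,0],-0.969,-0.9],[[0.157,0.47,0],-0.969,-0.9],[[0.157,0.47,0],-0.969,-0.9],[[0.157,0.47,0],-0.969,-0.9],[[0.157,0.47,0],-0.969,-0.9],[[0.157,0.47,0],-0.969,-0.9],[[0.157,0.47,0],-0.969,-0.9],[[0.157,0.47,0],-0.969,-0.9],[[0.157,0.47,0],-0.969,-0.9],[[0.157,0.47,0],-0.969,-0.9],[[0,0,0],0,-0.9],[[0,0,0],0,-0.9],[[0,0,0],0,-0.9]]'

```text
t: 60.23
eef_pos: [514.3, 15.7, 309.6]
tcp_rot: [3.142, 0.001, 0.093]
ft_force: [-0.0, 0.1, -1.9]
opening: 0.293
grip_force: 30.0
```

Emit:
move_arm --commands '[[[0.01,0,-0.6],-0.02,-0.9],[[0,0,-0.42],0,-0.9],[[0,0,0],0,-0.9],[[0,0,-0.1],0,-0.9],[[0,0,-0.1],0,-0.9],[[0,0,0],0,-0.9],[[0,0,0],0,-0.9]]'

```text
t: 60.82
eef_pos: [514.9, 15.9, 273.7]
tcp_rot: [3.141, -0.0, 0.089]
ft_force: [-0.6, -0.4, -2.0]
opening: 0.292
grip_force: 30.0
```

Emit:
move_arm --commands '[[[0,0,-0.1],0,-0.9],[[0,0,-0.1],0,-0.9],[[0,0,0],0,-0.9],[[0,0,0],0,-0.9]]'

```text
t: 61.15
eef_pos: [514.8, 16.1, 267.2]
tcp_rot: [3.142, 0.0, 0.089]
ft_force: [0.9, -0.9, -1.1]
opening: 0.291
grip_force: 30.0
```

Emit:
move_arm --commands '[[[0,0,-0.25],0,-0.9],[[0,0,-0.25],0,-0.9],[[0,0,-0.25],0,-0.9],[[0,0,-0.2],0,-0.9],[[0,0,0],0,-0.9],[[0,0,0],0,-0.9]]'

```text
t: 61.65
eef_pos: [514.8, 16.0, 238.3]
tcp_rot: [-3.141, 0.001, 0.089]
ft_force: [0.1, -0.5, -1.7]
opening: 0.29
grip_force: 30.0
```

Emit:
move_arm --commands '[[[0,0,-0.08],0,-0.9],[[0,0,-0.04],0,-0.9],[[0,0,0],0,-0.9],[[0,0,0],0,-0.9]]'

```text
t: 61.98
eef_pos: [514.8, 16.0, 235.4]
tcp_rot: [3.141, -0.0, 0.089]
ft_force: [-0.3, -0.5, -2.0]
opening: 0.292
grip_force: 30.0
```

Emit:
move_arm --commands '[[[0,0,-0.06],0,-0.9],[[0,0,0],0,-0.9],[[0,0,0],0,-0.9]]'

```text
t: 62.23
eef_pos: [514.8, 16.0, 233.4]
tcp_rot: [3.142, 0.0, 0.089]
ft_force: [-0.2, -0.3, -2.3]
opening: 0.291
grip_force: 30.0
```

Emit:
move_arm --commands '[[[0,0,-0.06],0,-0.9],[[0,0,0],0,-0.9],[[0,0,0],0,-0.9]]'

```text
t: 62.48
eef_pos: [514.8, 16.0, 232.7]
tcp_rot: [3.141, -0.001, 0.089]
ft_force: [-2.9, -0.6, 14.7]
opening: 0.291
grip_force: 30.0
```

Emit:
move_arm --commands '[[[0,0,0],0,-0.6],[[0,0,0],0,0.0],[[0,0,0],0,0.0],[[0,0,0.6],0,0.0],[[0,0,0.8],0,0.0],[[0,0,0.6],0,0.0]]'

```text
t: 62.98
eef_pos: [514.9, 16.0, 292.6]
tcp_rot: [3.142, 0.0, 0.089]
ft_force: [-0.7, -0.2, 0.6]
opening: 0.496
grip_force: 0.0
```

Emit:
move_arm --commands '[[[-0.282,-0.682,0],0.961,-0.1],[[-0.282,-0.682,0],0.961,-0.1],[[-0.282,-0.682,0],0.961,-0.1],[[-0.282,-0.682,0],0.961,-0.1],[[-0.282,-0.682,0],0.961,-0.1],[[-0.282,-0.682,0],0.961,-0.1],[[-0.282,-0.682,0],0.961,-0.1],[[-0.282,-0.682,0],0.961,-0.1],[[-0.282,-0.682,0],0.961,-0.1],[[-0.282,-0.682,0],0.961,-0.1],[[-0.282,-0.682,0],0.961,-0.1],[[-0.282,-0.682,0],0.961,-0.1],[[-0.282,-0.682,0],0.961,-0.1],[[-0.282,-0.682,-0.3],0.961,-0.1],[[-0.282,-0.682,-0.4],0.961,-0.1],[[-0.282,-0.682,-0.4],0.961,-0.1],[[0,0,-0.2],0,-0.1],[[0,0,0],0,-0.1],[[0,0,0],0,-0.1]]'

```text
t: 64.57
eef_pos: [379.5, -311.0, 252.5]
tcp_rot: [-3.141, -0.001, 1.317]
ft_force: [0.5, 0.3, -0.6]
opening: 0.447
grip_force: 0.0
```

Emit:
move_arm --commands '[[[0,0,-0.6],0,-0.1],[[0,0,-0.5],0,-0.1],[[0,0,-0.36],0,-0.1],[[0,0,0],0,-0.3],[[0,0,0],0,-0.6],[[0,0,0],0,-0.9],[[0,0,0],0,-0.9],[[0,0,0],0,-0.9],[[0,0,0],0,-0.9]]'

```text
t: 65.32
eef_pos: [379.7, -311.2, 209.7]
tcp_rot: [3.14, 0.001, 1.319]
ft_force: [3.6, 3.2, 7.9]
opening: 0.293
grip_force: 29.9
```

Emit:
move_arm --commands '[[[0,0,0],0,-0.6],[[0,0,0],0,-0.1],[[0,0,0],0,-0.1],[[0,0,0.7],0,-0.1],[[0,0,0.6],0,-0.1],[[0,0,0],0,-0.1]]'

```text
t: 65.82
eef_pos: [379.7, -311.7, 250.2]
tcp_rot: [3.139, 0.002, 1.319]
ft_force: [0.3, -0.1, -0.6]
opening: 0.446
grip_force: 0.0
```

Emit:
move_arm --commands '[[[0,0,0],0.982,-0.1],[[0,0,0],0.982,-0.1],[[0,0,0],0.982,-0.1],[[0,0,0],0.982,-0.1],[[0,0,0],0.982,-0.1],[[0,0,0],0.982,-0.1],[[0,0,0],0.982,-0.1],[[0,0,0],0.982,-0.1],[[0,0,0],0.982,-0.1],[[0,0,0],0.982,-0.1],[[0,0,0],0.982,-0.1],[[0,0,0],0.982,-0.1],[[0,0,0],0.982,-0.1],[[0,0,0],0.982,-0.1],[[0,0,0],0.982,-0.1],[[0,0,0],0.982,-0.1],[[0,0,0],0.982,-0.1],[[0,0,0],0.982,-0.1],[[0,0,0],0.982,-0.1],[[0,0,0],0.982,-0.1]]'

```text
t: 67.48
eef_pos: [379.3, -311.3, 247.3]
tcp_rot: [3.141, -0.0, 2.894]
ft_force: [0.2, -0.9, 0.8]
opening: 0.453
grip_force: 0.0
```

Emit:
move_arm --commands '[[[0,0,-0.6],0,-0.1],[[0,0,-0.5],0,-0.1],[[0,0,-0.25],0,-0.1],[[0,0,0],0,-0.3],[[0,0,0],0,-0.6],[[0,0,0],0,-0.9],[[0,0,0],0,-0.9],[[0,0,0],0,-0.9],[[0,0,0],0,-0.9]]'

```text
t: 68.23
eef_pos: [379.5, -311.4, 207.7]
tcp_rot: [-3.141, 0.001, 2.89]
ft_force: [1.2, -0.2, -1.0]
opening: 0.293
grip_force: 30.0
```

Emit:
move_arm --commands '[[[0,0,0.5],0,-0.9],[[0,0,1],0,-0.9],[[0,0,1],0,-0.9],[[0,0,0.9],0,-0.9],[[0,0,0],0,-0.9]]'

```text
t: 68.65
eef_pos: [379.8, -311.6, 313.8]
tcp_rot: [-3.138, 0.006, 2.89]
ft_force: [1.1, 0.6, -1.1]
opening: 0.292
grip_force: 30.0
```

Emit:
move_arm --commands '[[[0.117,0.39,0],-0.972,-0.9],[[0.117,0.39,0],-0.972,-0.9],[[0.117,0.39,0],-0.972,-0.9],[[0.117,0.39,0],-0.972,-0.9],[[0.117,0.39,0],-0.972,-0.9],[[0.117,0.39,0],-0.972,-0.9],[[0.117,0.39,0],-0.972,-0.9],[[0.117,0.39,0],-0.972,-0.9],[[0.117,0.39,0],-0.972,-0.9],[[0.117,0.39,0],-0.972,-0.9],[[0.117,0.39,0],-0.972,-0.9],[[0.117,0.39,0],-0.972,-0.9],[[0.117,0.39,0],-0.972,-0.9],[[0.117,0.39,0],-0.972,-0.9],[[0.117,0.39,0],-0.972,-0.9],[[0.117,0.39,0],-0.972,-0.9],[[0.117,0.39,0],-0.972,-0.9],[[0.117,0.39,0],-0.972,-0.9]]'

```text
t: 70.15
eef_pos: [442.6, -100.1, 308.9]
tcp_rot: [-3.141, -0.0, 1.486]
ft_force: [0.1, -0.0, -1.7]
opening: 0.291
grip_force: 30.0
```

Emit:
move_arm --commands '[[[0.117,0.39,0],-0.972,-0.9],[[0.117,0.39,0],-0.972,-0.9],[[0.117,0.39,0],-0.972,-0.9],[[0.117,0.39,0],-0.972,-0.9],[[0.117,0.39,0],-0.972,-0.9],[[0.117,0.39,0],-0.972,-0.9],[[0.117,0.39,0],-0.972,-0.9],[[0.117,0.39,0],-0.972,-0.9],[[0.117,0.39,0],-0.972,-0.9],[[0.117,0.39,0],-0.972,-0.9],[[0.117,0.39,0],-0.972,-0.9],[[0.117,0.39,0],-0.972,-0.9],[[0.117,0.39,0],-0.972,-0.9],[[0.117,0.39,0],-0.972,-0.9],[[0.117,0.39,0],-0.972,-0.9],[[0.117,0.39,0],-0.972,-0.9],[[0.117,0.39,0],-0.972,-0.9],[[0.117,0.39,0],-0.972,-0.9],[[0,0,0],0,-0.9],[[0,0,0],0,-0.9]]'

```text
t: 71.82
eef_pos: [505.6, 110.1, 308.9]
tcp_rot: [3.141, 0.001, 0.094]
ft_force: [0.1, -0.1, -2.6]
opening: 0.29
grip_force: 30.0
```

Emit:
move_arm --commands '[[[0.01,0,-0.6],-0.02,-0.9],[[0,0,-0.42],0,-0.9],[[0,0,0],0,-0.9],[[0,0,-0.1],0,-0.9],[[0,0,-0.1],0,-0.9],[[0,0,0],0,-0.9],[[0,0,0],0,-0.9]]'

```text
t: 72.4
eef_pos: [506.2, 109.7, 273.1]
tcp_rot: [3.141, -0.0, 0.089]
ft_force: [-0.1, 0.3, -1.8]
opening: 0.288
grip_force: 30.0
```

Emit:
move_arm --commands '[[[0,0,-0.1],0,-0.9],[[0,0,-0.1],0,-0.9],[[0,0,0],0,-0.9],[[0,0,0],0,-0.9]]'

```text
t: 72.73
eef_pos: [506.2, 109.9, 266.7]
tcp_rot: [3.141, -0.0, 0.089]
ft_force: [0.6, 0.1, -3.0]
opening: 0.294
grip_force: 30.0
```

Emit:
move_arm --commands '[[[0,0,-0.25],0,-0.9],[[0,0,-0.25],0,-0.9],[[0,0,-0.25],0,-0.9],[[0,0,-0.2],0,-0.9],[[0,0,0],0,-0.9],[[0,0,0],0,-0.9]]'

```text
t: 73.23
eef_pos: [506.3, 109.9, 237.7]
tcp_rot: [3.142, 0.0, 0.089]
ft_force: [2.2, 0.9, -3.2]
opening: 0.29
grip_force: 30.0
```

Emit:
move_arm --commands '[[[0,0,-0.08],0,-0.9],[[0,0,-0.04],0,-0.9],[[0,0,-0.03],0,-0.9],[[0,0,0],0,-0.9],[[0,0,0],0,-0.9]]'

```text
t: 73.65
eef_pos: [506.2, 109.9, 233.9]
tcp_rot: [3.142, -0.0, 0.089]
ft_force: [3.9, 0.6, -2.5]
opening: 0.294
grip_force: 30.0
```

Emit:
move_arm --commands '[[[0,0,-0.05],0,-0.9],[[0,0,0],0,-0.9],[[0,0,0],0,-0.9]]'

```text
t: 73.9
eef_pos: [506.2, 109.9, 232.3]
tcp_rot: [3.142, -0.0, 0.089]
ft_force: [2.9, -0.2, -1.4]
opening: 0.295
grip_force: 30.0
```

Emit:
move_arm --commands '[[[0,0,-0.05],0,-0.9],[[0,0,0],0,-0.9],[[0,0,0],0,-0.9]]'

```text
t: 74.15
eef_pos: [506.1, 109.9, 232.1]
tcp_rot: [3.141, -0.001, 0.089]
ft_force: [-1.4, -0.4, 19.5]
opening: 0.294
grip_force: 30.0
```

Seated. Release, raise, move away and check.

Emit:
move_arm --commands '[[[0,0,0],0,-0.6],[[0,0,0],0,0.0],[[0,0,0],0,0.0],[[0,0,0.6],0,0.0],[[0,0,0.8],0,0.0],[[0,0,1],0,0.0],[[0,0.9,0.3],0,0.0],[[0,0.9,0],0,0.0],[[-0.1,0.9,0],0,0.0],[[-0.1,0.9,0],0,0.0],[[0,0.9,0],0,0.0],[[0,0.9,0],0,0.0],[[0,0.9,0],0,0.0],[[0,0.9,0],0,0.0],[[0,0.9,0],0,0.0],[[0,0,0],0,0.0],[[0,0,0],0,0.0]]'

```text
t: 75.57
eef_pos: [499.5, 353.6, 311.0]
tcp_rot: [3.141, 0.002, 0.091]
ft_force: [0.2, -0.5, -0.3]
opening: 0.498
grip_force: 0.0
```

```bash
python3 - <<'E'
from h import *
J=np.load('jig.npy');p=read_camera('top');q=read_camera('scene')
def up(im,c,s): a,b,d,e=c;return cv2.resize(im[b:e,a:d],None,fx=s,fy=s,interpolation=cv2.INTER_CUBIC)
big=up(p['image'],(200,165,295,215),6)
def poly(pts,c): 
    z=((proj(p,tf(J,pts))-[200,165]+.5)*6-.5).round().astype(int);cv2.polylines(big,[z],True,c,1)
for y in (80,-15,-110):
    t=np.arange(0,6.3,.4);poly(np.c_[30+6.5*np.cos(t),y+6.5*np.sin(t),0*t+24],(255,0,255))
    poly([[-50,y+28,56.5],[-22,y+28,56.5],[-22,y+56,56.5],[-50,y+56,56.5]],(0,255,0))
    poly([[-45,y+2,34.5],[-27,y+2,34.5],[-27,y+28,34.5],[-45,y+28,34.5]],(0,0,255))
sc=up(q['image'],(210,165,310,225),5.7);sc=cv2.resize(sc,(570,290))
cv2.imwrite('pics/f1.png',np.vstack([big,sc])[:,:,::-1])
E
python3 look.py drilled_a
```

```text
drilled_a 0.86 328 pose [ 447.7 -384.7] 0.091 res 0.02 [209. 192. 182.]
drilled_a 0.58 344 pose [ 446.5 -247.5] 0.007 res 0.007 [213. 202. 191.]
drilled_a 0.53 302 pose [ 446.2 -317.4] 0.04 res 0.039 [213. 199. 190.]
drilled_a 0.51 374 pose [648.4  -8.4] 0.377 res 0.449 [134. 112.  91.]
```

View pics/f1.png

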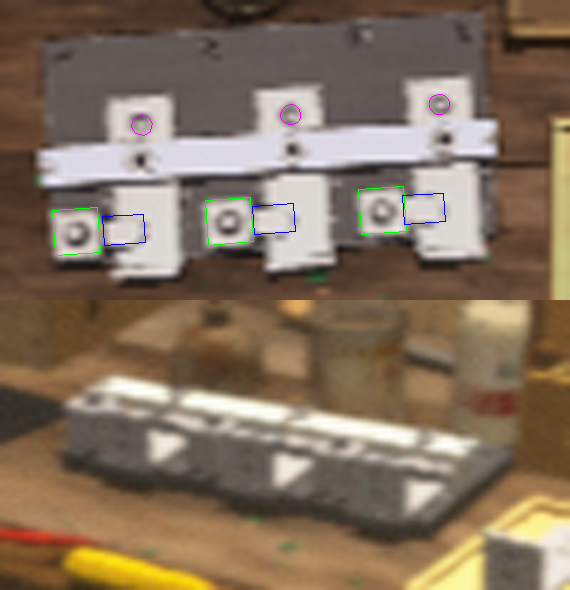

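All blanks sit on their pins and the dogs match the overlay over their studs, noses on the brackets. The drilled brackets are in the tray, so I'm handing in.

```bash
python3 -c "
from cell import env
print(env.job_done())"
```

```text
the job is handed in; nothing more can be done
None
```

The job is handed in at about 76 s of the 210 s, with no verdict returned: the final pictures show the three drilled brackets in the tray, all three blanks on their pins, and a clamp dog down on each stud with its nose over the bracket.

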